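# Change the battery pack of the rotary tool

### The arm

A 6-joint arm with a two-finger parallel gripper is mounted at the origin on the work surface. World frame = base frame: x ahead of the robot, y to its left, z up, the work surface at z = 0. Lengths are in m, angles in rad, forces in N, time in s.
With the tool pointing down it reaches from about 0.25 to 0.725 m from the base axis. Payload 4 kg.
Tool frame: the origin (TCP) lies midway between the tips of the shut fingers; the grasp point (between the pads) lies 19 mm behind it; z points along the fingers, y is the line along which they close (so a half turn about z gives the same grasp; the last joint's range is limited). The gripper opens to 85 mm and grips with 20 to 120 N. Pads are 22 mm wide; open, the fingers measure 114 mm over their backs; the gripper's body (76 mm by 85 mm) begins 54 mm behind the grasp point. The pads swing forward as they close: fully open they stand 13 mm farther back than shut.
Start: joints at [1.325, 0.241, 0.005, 1.335, 0, 1.571], TCP at [0.122, 0.485, 0.193] pointing down, gripper open.
Joint ranges: [-2.72, 2.72], [-1.05, 1.87], [-1.09, 1.28], [-1.99, 2.15], [-1.42, 1.44], [-3.14, 3.14]. Speed limits (rad/s): [2.79, 2.79, 3.14, 3.14, 3.14, 3.14].

### API

Orientations are given as a unit quaternion [x, y, z, w].
In Python, from workcell import bot, camera, job_done gives the robot as it stands.
- The arm moves only by the tool carry_out, never from a script. Its argument "plan" is a list of rows, each an object of numbers: "dx", "dy", "dz": the shift along the tool's x, y, z in mm; "twist": the turn about the tool's z in degrees; "fingers": the closure, from -1 (fully open) to 1 (shut). In form: [{"dx": .., "dy": .., "dz": .., "twist": .., "fingers": ..}, ...]. A call has exactly 5 rows; each row is the pose to reach, as a shift and turn from the pose commanded when the call began, along the tool's axes at that moment; what a row does not reach only later rows make up. A row lasts 1/12 s, in which the tool goes at most 41.7 mm and 7.16 degrees, less where a joint would pass 70% of its speed; a pose out of reach is approached as far as the arm can. A call with a gripper value outside its range is refused whole. The fingers move at their own pace and stop on an object; the grip force is fixed at half the most. Time passes only in rows, so rows that repeat a pose let the fingers close, or fill a call up. It gives the time, the measured TCP pose, the force, the opening and the grip force at its end, in the units of the state.
- bot.get_obs(): the state, without advancing time (a new reading comes with each control period).
- camera(name): name is "scene" or "top"; returns a dict with "image" (420x560x3 uint8, red, green, blue), "intrinsics" (3x3 intrinsics, pixels), "eye" and "attitude" of the camera in the world. Camera axes: x right, y down, z forward; pixel columns grow to the right and rows downward; lengths in m; the calibration is good to about 2 mm. A picture is of the moment at which its call begins. There is no depth.
- job_done(): hands the job in; it is judged then, once.
The state is a dict: "clock": time; "joint_pos": joint angles; "joint_vel": joint speeds; "tau": joint torques, N m; "eef_pos": TCP position; "tool_rot": TCP orientation; "ft_force": force on the tool from outside, world axes, zero at the start; "ft_torque": the same for the moment, N m; "grip_width": finger opening in m; "grasp_force": force on a finger pad.
Only numpy, scipy, OpenCV 4.12 (cv2) and the standard library are available. Lean on these libraries where they do the work, as an engineer would, in place of code of your own. Each camera call takes 0.05 s, during which the arm holds its last target. There are 200 camera calls.

### The job

The battery pack in the rotary tool is flat. Squeeze its two side buttons together to free it, draw it out and put it fully home in the empty bay of the charger, then free the charged pack from the other bay in the same way and fit it into the tool. Leave both packs fully seated with their side buttons sprung out and let go of them, and do not disturb the other things on the table.

Things in the scene. Friction and masses are not known exactly. Their poses are not given: they have to be found in the camera images.
- flat_pack: flat black 12 V stick battery pack, 0.14 to 0.22 kg, at the start latched in the tool. Origin: centre of its head's underside; z points up out of the head, y through its two side buttons. Head 50 (x) x 46 (y) x 46 tall; below it a stalk 30 (x) x 34 (y), 42 long, the last 4 bevelled. A 40 to 60 N grip on both buttons presses them fully and holds the pack firmly
- flat_pack_a (a joint): grey spring side button on the flat pack's +y side: 0 free, 0.005 pressed fully (m). Face 26 (x) x 24 (z), centred 26 above the pack's origin and 29 off its axis (6 proud of the head): 58 over both buttons free, 48 pressed. 2.5 N to start, 6 N when fully in
- flat_pack_b (a joint): the same button on its -y side. Each button carries a catch, on the stalk below it, that hooks under the well's lip (2 mm play). Both in: the pack slides freely in or out along its z. Free: it is held fast, and goes in only by pushing the bevelled catches past the lip (about 15 N)
- charged_pack: the charged pack, at the start latched in the full bay of the charger; the same model as the flat pack, with the same sizes, axes, buttons and behaviour
- charged_pack_a (a joint): side button on the charged pack's +y side, as on the flat pack: 0 free, 0.005 pressed fully
- charged_pack_b (a joint): side button on the charged pack's -y side, as on the flat pack: 0 free, 0.005 pressed fully
- tool_seat (a point): mouth centre of the battery well in the tail of the grey rotary tool, fixed nose down in a sloping aluminium stand. 190 above the table; z points out of the well, 35 degrees (0.61 rad) off vertical, leaning to the robot's side (stand yaw up to 0.25 rad either way); y through the catch pockets. Tail 52 (x) x 56 (y). A pack is home with its origin here, z along z, y along y, either way round
- bay_free (a point): mouth centre of the empty bay in the top of the fixed black twin charger (120 x 196 x 55 tall, yaw up to 0.25 rad). 55 above the table, z vertical, y along the charger's 120 mm width (front to back). All wells: 33 (x) x 37 (y), bevelled to 40 x 44 at the mouth, 44 deep. Stand and charger swap sides from run to run
- bay_full (a point): mouth centre and axes of the other bay, 90 beside the empty one, which holds the charged pack at the start; same well
- bobbin_a: turned wooden lace bobbin lying flat, 108 long, 15 thick; origin at mid-length on its underside; a bystander
- bobbin_b: a second such bobbin; a bystander
- bobbin_c: a third such bobbin; a bystander
- brush: small hand brush, 170 long, lying flat; a bystander
- mug: white mug, 80 wide, 92 tall; a bystander
- wax_jar: lidded wax jar, 60 wide, 55 tall; a bystander
- bit_box: clear divided box, 80 x 130 x 28 tall; a bystander
Not all that is in view belongs to the job. Several things look just like the part that bears bay_free: the one meant starts farthest to the robot's left.

How it is judged:
On the way, in this order (a step that is already met when the one before it is completed fails the run):
1. both side buttons of the flat pack are squeezed in (over 3.5 mm each) while it is still in the tool (value of joint each of flat_pack_a, flat_pack_b above 0.0035 m and distance between flat_pack and tool_seat below 0.008 m), for 0.1 s.
2. the flat pack is clear of the tool (its origin over 60 mm from the tool's mouth) (distance between flat_pack and tool_seat above 0.06 m), for 0.1 s.
3. the flat pack is home in the empty charger bay (origin within 4 mm across and 3 mm in depth, square to it) with both buttons sprung out (x of flat_pack in the frame of bay_free between -0.004 and 0.004 m and y of flat_pack in the frame of bay_free between -0.004 and 0.004 m and z of flat_pack in the frame of bay_free between -0.003 and 0.003 m and angle between the z axis of flat_pack and the z axis of bay_free, either way round below 0.08 rad and value of joint each of flat_pack_a, flat_pack_b below 0.0015 m), for 0.2 s.
4. both side buttons of the charged pack are squeezed in while it is still in its bay (value of joint each of charged_pack_a, charged_pack_b above 0.0035 m and distance between charged_pack and bay_full below 0.008 m), for 0.1 s.
5. the charged pack is clear of the charger (its origin over 60 mm from its bay's mouth) (distance between charged_pack and bay_full above 0.06 m), for 0.1 s.
At the end, for the whole second after the job is handed in: The charged pack is home in the tool and the flat pack is home in the charger bay that was empty: origin within 4 mm across and 3 mm in depth of the well's mouth, z within 0.08 rad of the well's, both side buttons sprung out to within 1.5 mm, both packs at rest (all of step 3 and x of charged_pack in the frame of tool_seat between -0.004 and 0.004 m and y of charged_pack in the frame of tool_seat between -0.004 and 0.004 m and z of charged_pack in the frame of tool_seat between -0.003 and 0.003 m and angle between the z axis of charged_pack and the z axis of tool_seat, either way round below 0.08 rad and value of joint each of charged_pack_a, charged_pack_b below 0.0015 m and linear speed of each of flat_pack, charged_pack below 0.02 m/s); the robot touches nothing.
It fails at once if a bystander (bobbins, brush, mug, jar, box) is moved more than 40 mm (distance of any of bobbin_a, bobbin_b, bobbin_c, brush, mug, wax_jar, bit_box from where it was at the start of the episode above 0.04 m).
It also fails if it takes over 58 s, if anything falls off the work surface, if the arm or the gripper's body presses on something with over 40 N, if the wrist force passes 120 N, or if a joint passes its speed limit or range.

## Working session

There is one attempt and no reset: what is moved stays moved. The work goes in short steps, Python scripts to look and compute and a tool call to move; the robot and the scene stay as the last step left them, time stands still between calls to the robot, and variables do not carry over. Pictures are saved under pics/ and viewed, at most 10 in all, crops included, and the job is handed in when it is done.

Besides the shell and the picture viewer there is one more tool, called after ">>>" as name(argument=value, ...) on one line, values as JSON. carry_out: Moves the arm, as the interface text tells. Its arguments: {"type":"object","properties":{"plan":{"type":"array","items":{"type":"object","properties":{"dx":{"type":"number"},"dy":{"type":"number"},"dz":{"type":"number"},"twist":{"type":"number"},"fingers":{"type":"number"}}}}},"required":["plan"]}

```bash
ls; mkdir -p pics; cat > h.py <<'E'
import numpy as np, cv2
from scipy.spatial.transform import Rotation as R
from workcell import bot, camera, job_done
def ray(c,uv):
    K=np.array(c["intrinsics"]);d=np.linalg.inv(K)@np.array([uv[0],uv[1],1.])
    return np.array(c["eye"]),rot(c)@d
def rot(c):
    a=np.array(c["attitude"],float); return a if a.shape==(3,3) else R.from_quat(a).as_matrix()
def onz(c,uv,z):
    e,d=ray(c,uv); return e+d*(z-e[2])/d[2]
def proj(c,p):
    q=np.array(c["intrinsics"])@(rot(c).T@(np.asarray(p,float)-np.array(c["eye"]))); return q[:2]/q[2]
def tri(c1,u1,c2,u2):
    e1,d1=ray(c1,u1);e2,d2=ray(c2,u2)
    s=np.linalg.lstsq(np.c_[d1,-d2],e2-e1,rcond=None)[0]
    a,b=e1+s[0]*d1,e2+s[1]*d2; return (a+b)/2,np.linalg.norm(a-b)
def save(c,n,box=None,s=1):
    im=c["image"][:,:,::-1]
    if box: im=im[box[1]:box[3],box[0]:box[2]]
    cv2.imwrite("pics/"+n,cv2.resize(im,None,fx=s,fy=s,interpolation=cv2.INTER_CUBIC))
E
python3 - <<'E'
from h import *
for n in("scene","top"):
    c=camera(n); print(n,c["intrinsics"],c["eye"],c["attitude"]); save(c,n+"0.png",s=1.4)
print(bot.get_obs())
E
```

```text
pics
scene [[544.27470061   0.         275.81492329]
 [  0.         544.27470061 206.87325042]
 [  0.           0.           1.        ]] [ 1.39641988 -0.05339518  0.93778628] [ 0.68147762  0.61044594 -0.27646164 -0.29413088]
top [[423.61773765   0.         281.40343287]
 [  0.         423.61773765 207.46667235]
 [  0.           0.           1.        ]] [3.91491823e-01 8.17288170e-04 1.23432703e+00] [-0.69743352  0.71434071 -0.03569422  0.04505274]
{'clock': 0.1, 'joint_pos': array([ 1.32502964e+00,  2.41355475e-01,  3.83760696e-03,  1.33519843e+00,
       -2.28292647e-05,  1.57077905e+00]), 'joint_vel': array([-3.47162748e-04,  6.56044003e-05,  3.19126359e-03,  3.81006225e-04,
       -1.41804547e-04,  6.74695721e-04]), 'tau': array([ 1.47388007e-03, -3.73138261e+01,  2.53009683e+01,  1.08694844e-02,
        1.13280760e-04,  1.41313542e-06]), 'eef_pos': array([0.1214994 , 0.48434295, 0.191685  ]), 'tool_rot': array([ 1.22565674e-01,  9.92459941e-01, -9.54144168e-04, -1.06349175e-04]), 'ft_force': array([-0.53443877, -0.89609053,  1.11069372]), 'ft_torque': array([-0.0419937 , -0.06883968,  0.00052135]), 'grasp_force': 0.0, 'grip_width': 0.08556484833656408}
```

View pics/scene0.png

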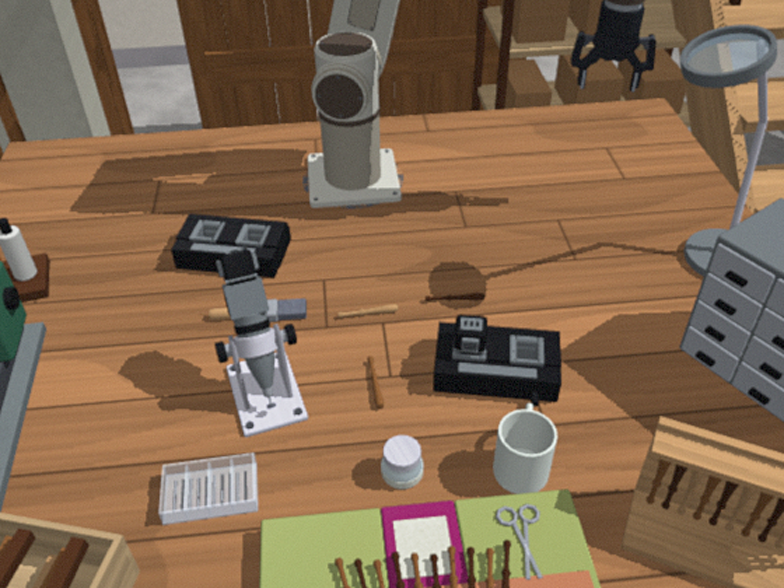

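View pics/top0.png

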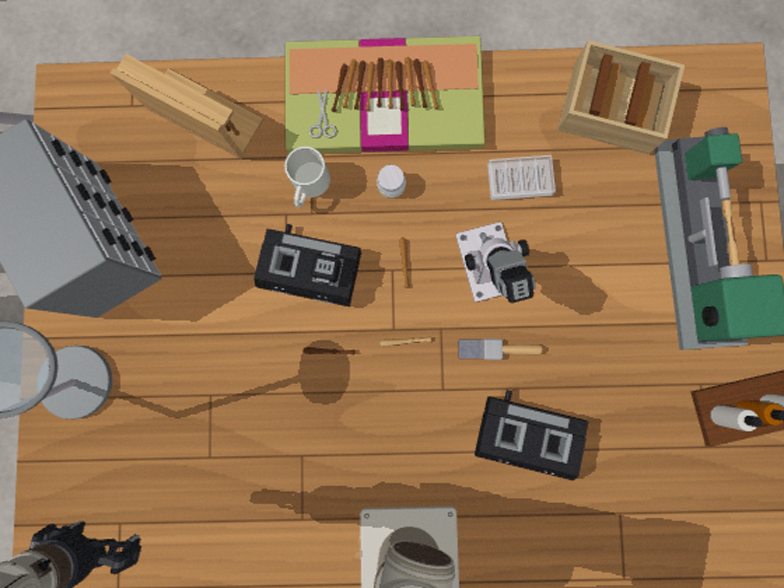

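```bash
python3 - <<'E'
from h import *
import pickle
t=camera("top");s=camera("scene");pickle.dump((t,s),open("c0.pkl","wb"))
def cr(c,x,y,w,h): return cv2.resize(c["image"][y:y+h,x:x+w,::-1],(400,300),interpolation=cv2.INTER_CUBIC)
m=np.vstack([np.hstack([cr(t,175,155,90,68),cr(t,325,160,80,60)]),np.hstack([cr(s,305,215,100,75),cr(s,140,170,100,75)])])
cv2.imwrite("pics/m1.png",m)
E
```

```text
(no output)
```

View pics/m1.png

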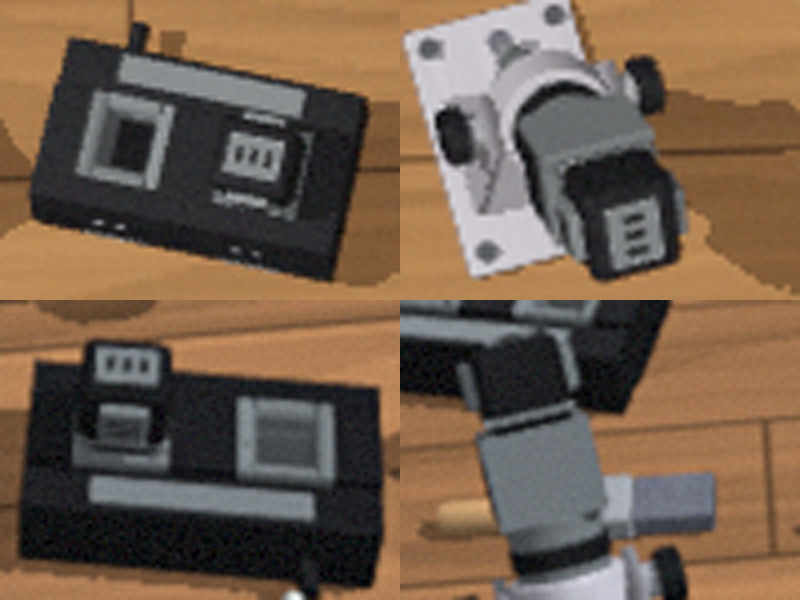

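```bash
python3 - <<'E'
from h import *
import pickle
t,s=pickle.load(open("c0.pkl","rb"))
T1=lambda x,y:((x+.5)/(400/90)+175-.5,(y+.5)/(300/68)+155-.5)
T2=lambda x,y:((x+.5)/5+325-.5,(y+.5)/5+160-.5)
S1=lambda x,y:((x+.5)/4+305-.5,(y+.5)/4+215-.5)
S2=lambda x,y:((x+.5)/4+140-.5,(y+.5)/4+170-.5)
f=lambda v:np.round(v,4)
def quad(n,c,F,pts,z):
    P=np.array([onz(c,F(*p),z)[:2] for p in pts])
    print(n,"ctr",f(P.mean(0)),"sides",[f(np.linalg.norm(P[i]-P[i-1])) for i in range(4)],"ang",[round(np.degrees(np.arctan2(*(P[(i+1)%4]-P[i])[::-1])),1) for i in range(4)])
quad("bay top",t,T1,[(98,92),(173,100),(158,189),(80,180)],.056)
quad("bay scene",s,S1,[(238,97),(332,103),(335,185),(235,178)],.056)
quad("cpack label",t,T1,[(228,133),(282,139),(278,183),(225,176)],.101)
quad("cpack label scene",s,S1,[(95,58),(160,58),(160,87),(95,85)],.101)
quad("plate top",t,T1,[(122,55),(307,93),(303,116),(118,80)],.056)
quad("plate scene",s,S1,[(90,178),(315,193),(313,220),(90,203)],.056)
quad("fpack label",t,T2,[(218,197),(265,203),(260,262),(208,270)],.2277)
P=[onz(s,S2(*p),.205) for p in[(80,135),(190,110)]]
print("mouth far edge",f(P[0]),f(P[1]),np.linalg.norm(P[0]-P[1]))
quad("base",t,T2,[(5,35),(180,0),(240,262),(75,278)],.01)
im=t["image"].astype(int); 
w=((im.min(2)>150)&(np.ptp(im,axis=2)<30)).astype(np.uint8);w[:150]=0;w[:, :320]=0;w[225:]=0;w[:,400:]=0
r=cv2.minAreaRect(cv2.findNonZero(w)); b=cv2.boxPoints(r);print(b.tolist())
quad("base rect",t,lambda x,y:(x,y),b,.01)
E
```

```text
bay top ctr [0.5923 0.2342] sides [np.float64(0.0579), np.float64(0.0483), np.float64(0.0582), np.float64(0.05)] ang [np.float64(-97.7), np.float64(170.3), np.float64(81.9), np.float64(-11.4)]
bay scene ctr [0.5995 0.2341] sides [np.float64(0.0616), np.float64(0.0522), np.float64(0.0618), np.float64(0.0535)] ang [np.float64(78.0), np.float64(-13.0), np.float64(-102.2), np.float64(165.8)]
cpack label ctr [0.5717 0.1482] sides [np.float64(0.0268), np.float64(0.0333), np.float64(0.0274), np.float64(0.0327)] ang [np.float64(-97.9), np.float64(174.2), np.float64(80.9), np.float64(-4.4)]
cpack label scene ctr [0.5809 0.1471] sides [np.float64(0.0206), np.float64(0.0353), np.float64(0.0221), np.float64(0.0348)] ang [np.float64(83.1), np.float64(-11.2), np.float64(-99.3), np.float64(170.1)]
plate top ctr [0.6261 0.1797] sides [np.float64(0.0165), np.float64(0.1212), np.float64(0.0151), np.float64(0.1208)] ang [np.float64(-103.3), np.float64(169.6), np.float64(77.3), np.float64(-9.0)]
plate scene ctr [0.6361 0.1797] sides [np.float64(0.018), np.float64(0.1206), np.float64(0.0194), np.float64(
[... 227 characters left out ...]
-98.8), np.float64(172.4), np.float64(97.4), np.float64(-10.3)]
mouth far edge [ 0.5575 -0.2168  0.205 ] [ 0.545  -0.1617  0.205 ] 0.056526823313415166
base ctr [ 0.5839 -0.1847] sides [np.float64(0.1486), np.float64(0.105), np.float64(0.158), np.float64(0.096)] ang [np.float64(-80.0), np.float64(-169.9), np.float64(94.2), np.float64(13.8)]
[[325.2447814941406, 166.777099609375], [365.2185974121094, 155.50244140625], [378.8982849121094, 204.0030517578125], [338.9244689941406, 215.2777099609375]]
base rect ctr [ 0.5924 -0.1923] sides [np.float64(0.1481), np.float64(0.1225), np.float64(0.1484), np.float64(0.1208)] ang [np.float64(-75.5), np.float64(-167.1), np.float64(104.4), np.float64(13.5)]
```

```bash
python3 - <<'E'
from h import *
import pickle
t,s=pickle.load(open("c0.pkl","rb"))
def comps(c,x,y,w,h,lo,k=4,zs=.056,amin=150,hi=255):
    im=cv2.resize(c["image"][y:y+h,x:x+w],None,fx=k,fy=k,interpolation=cv2.INTER_CUBIC).astype(int)
    m=((im.min(2)>lo)&(im.max(2)<=hi)&(np.ptp(im,axis=2)<35)).astype(np.uint8)
    for q in cv2.findContours(m,cv2.RETR_EXTERNAL,cv2.CHAIN_APPROX_NONE)[0]:
        if cv2.contourArea(q)<amin: continue
        r=cv2.boxPoints(cv2.minAreaRect(q)); r=(r+.5)/k-.5+[x,y]
        P=np.array([onz(c,p,zs)[:2] for p in r]);e=P[1]-P[0];g=P[2]-P[1]
        print(r.mean(0).round(1),"area",cv2.contourArea(q)/k/k,"ctr",P.mean(0).round(4),"len",np.linalg.norm(e).round(4),np.linalg.norm(g).round(4),"ang",np.degrees(np.arctan2(e[1],e[0])).round(1))
print("top ch");comps(t,183,160,75,58,75)
print("scene ch");comps(s,308,228,95,58,75)
print("top black ch")
for c,b in((t,(170,150,100,80)),(s,(300,220,108,75))):
    x,y,w,h=b;im=c["image"][y:y+h,x:x+w].astype(int);m=((im.max(2)<60)).astype(np.uint8)
    m=cv2.morphologyEx(m,cv2.MORPH_OPEN,np.ones((5,5)))
    q=max(cv2.findContours(m,cv2.RETR_EXTERNAL,cv2.CHAIN_APPROX_NONE)[0],key=cv2.contourArea)
    h=cv2.approxPolyDP(cv2.convexHull(q),2.5,True)[:,0]+[x,y]
    for p in h: print(p,onz(c,p,.055)[:2].round(4),onz(c,p,0)[:2].round(4))
E
```

```text
top ch
[231.7 200.8] area 40.34375 ctr [0.5493 0.154 ] len 0.0112 0.0533 ang -11.7
[231.5 190.1] area 120.5 ctr [0.5797 0.1542] len 0.0286 0.0374 ang -12.5
[202.7 186.3] area 368.5625 ctr [0.5928 0.2356] len 0.0584 0.0548 ang -12.9
[221.9 175.2] area 293.53125 ctr [0.6231 0.1814] len 0.027 0.1219 ang -12.0
scene ch
[355.2 264. ] area 365.5625 ctr [0.6354 0.1799] len 0.0202 0.1217 ang 166.6
[337.2 254.6] area 49.15625 ctr [0.6039 0.1471] len 0.0467 0.02 ang 97.7
[335.6 242.5] area 34.40625 ctr [0.5677 0.1502] len 0.011 0.0271 ang 165.4
[376.  249.5] area 460.03125 ctr [0.5985 0.2346] len 0.0603 0.0564 ang 164.5
[336.4 231.8] area 118.71875 ctr [0.5342 0.1582] len 0.0367 0.0267 ang 83.1
top black ch
[190 166] [0.6521 0.272 ] [0.6643 0.2846]
[256 177] [0.6155 0.0847] [0.6259 0.0886]
[249 217] [0.5024 0.1062] [0.5076 0.1111]
[183 204] [0.5437 0.2916] [0.5508 0.3051]
[182 194] [0.5722 0.2945] [0.5806 0.3082]
[314 231] [0.5249 0.1081] [0.4706 0.1181]
[398 237] [0.5664 0.293 ] [0.5147 0.3146]
[397 286] [0.7041 0.2534] [0.661  0.2725]
[310 279] [0.6647 0.0779] [0.6191 0.0861]
```

>>> carry_out(plan=[{"dx": -20, "dy": -21, "dz": -20, "twist": 0, "fingers": -1}, {"dx": -40, "dy": -42, "dz": -40, "twist": 0, "fingers": -1}, {"dx": -60, "dy": -63, "dz": -60, "twist": 0, "fingers": -1}, {"dx": -80, "dy": -84, "dz": -80, "twist": 0, "fingers": -1}, {"dx": -100, "dy": -104, "dz": -100, "twist": 0, "fingers": -1}])

```text
clock: 0.62
eef_pos: [0.1935, 0.3583, 0.2932]
tool_rot: [0.122, 0.992, -0.0, -0.0]
ft_force: [1.1, 0.2, -0.2]
grip_width: 0.0853
grasp_force: 0.0
```

>>> carry_out(plan=[{"dx": -28, "dy": -29, "dz": 0, "twist": 0, "fingers": -1}, {"dx": -56, "dy": -58, "dz": 0, "twist": 0, "fingers": -1}, {"dx": -84, "dy": -87, "dz": 0, "twist": 0, "fingers": -1}, {"dx": -112, "dy": -116, "dz": 0, "twist": 0, "fingers": -1}, {"dx": -140, "dy": -145, "dz": 0, "twist": 0, "fingers": -1}])

```text
clock: 1.03
eef_pos: [0.2941, 0.1833, 0.2926]
tool_rot: [0.122, 0.993, 0.0, 0.0]
ft_force: [1.3, -0.2, -0.9]
grip_width: 0.0855
grasp_force: 0.0
```

>>> carry_out(plan=[{"dx": -28, "dy": -29, "dz": 0, "twist": 0, "fingers": -1}, {"dx": -56, "dy": -58, "dz": 0, "twist": 0, "fingers": -1}, {"dx": -84, "dy": -87, "dz": 0, "twist": 0, "fingers": -1}, {"dx": -112, "dy": -116, "dz": 0, "twist": 0, "fingers": -1}, {"dx": -140, "dy": -145, "dz": 0, "twist": 0, "fingers": -1}])

```text
clock: 1.45
eef_pos: [0.3948, 0.0083, 0.2926]
tool_rot: [0.123, 0.992, 0.0, 0.0]
ft_force: [1.1, 0.7, 1.1]
grip_width: 0.0855
grasp_force: 0.0
```

>>> carry_out(plan=[{"dx": -28, "dy": -29, "dz": 0, "twist": -6, "fingers": -1}, {"dx": -56, "dy": -58, "dz": 0, "twist": -12, "fingers": -1}, {"dx": -84, "dy": -87, "dz": 0, "twist": -18, "fingers": -1}, {"dx": -112, "dy": -116, "dz": 0, "twist": -23, "fingers": -1}, {"dx": -140, "dy": -145, "dz": 0, "twist": -27, "fingers": -1}])

```text
clock: 1.87
eef_pos: [0.4953, -0.1665, 0.2923]
tool_rot: [-0.114, 0.993, 0.0, -0.0]
ft_force: [0.3, 0.9, -0.1]
grip_width: 0.0853
grasp_force: 0.0
```

>>> carry_out(plan=[{"dx": -4, "dy": -12, "dz": 0, "twist": 0, "fingers": -1}, {"dx": -8, "dy": -24, "dz": 0, "twist": 0, "fingers": -1}, {"dx": -12, "dy": -37, "dz": 0, "twist": 0, "fingers": -1}, {"dx": -12, "dy": -37, "dz": 0, "twist": 0, "fingers": -1}, {"dx": -12, "dy": -37, "dz": 0, "twist": 0, "fingers": -1}])

```text
clock: 2.28
eef_pos: [0.5146, -0.198, 0.2917]
tool_rot: [-0.112, 0.994, 0.0, -0.001]
ft_force: [-0.6, 0.6, -0.6]
grip_width: 0.0854
grasp_force: 0.0
```

```bash
python3 - <<'E'
from h import *
import pickle
t=camera("top");s=camera("scene");o=bot.get_obs();p=o["eef_pos"];M=R.from_quat(o["tool_rot"]).as_matrix()
print(p,M.round(3).tolist());pickle.dump((t,s,o),open("c1.pkl","wb"))
h=np.array([.974,.225,0]);y=np.array([-.225,.974,0]);up=np.array([0,0,1.]);th=np.radians(35)
z=-np.sin(th)*h+np.cos(th)*up;x=np.cos(th)*h+np.sin(th)*up
S=np.array([.530,-.196,.190])
pts=[S+26e-3*z+sg*29e-3*y for sg in(1,-1)]+[S+sx*26e-3*x+sy*28e-3*y for sx in(1,-1) for sy in(1,-1)]+[S+46e-3*z+sx*25e-3*x+sy*23e-3*y for sx in(1,-1) for sy in(1,-1)]
tip=[p,p+M[:,1]*.0425-M[:,2]*.013,p-M[:,1]*.0425-M[:,2]*.013]
def cr(c,x0,y0,w,hh,k):
    im=cv2.resize(c["image"][y0:y0+hh,x0:x0+w,::-1],None,fx=k,fy=k,interpolation=cv2.INTER_CUBIC)
    for P,col in((pts[:2],(0,0,255)),(pts[2:6],(0,255,0)),(pts[6:],(255,0,255)),(tip,(0,255,255))):
        for q in P: u=proj(c,q);cv2.circle(im,tuple(int((a+.5-b)*k) for a,b in zip(u,(x0,y0))),2,col,-1)
    return im
t0,s0=pickle.load(open("c0.pkl","rb"))
a=cr(s,135,120,100,140,4);b=cr(t0,325,155,80,70,5);c=cr(s0,140,165,100,50,4)
m=np.zeros((560,800,3),np.uint8);m[:,:400]=a;m[:350,400:]=b;m[355:555,400:]=c
cv2.imwrite("pics/m2.png",m)
E
```

```text
[ 0.51443163 -0.1971198   0.29242067] [[-0.975, -0.224, -0.001], [-0.224, 0.975, 0.001], [0.0, 0.001, -1.0]]
```

View pics/m2.png

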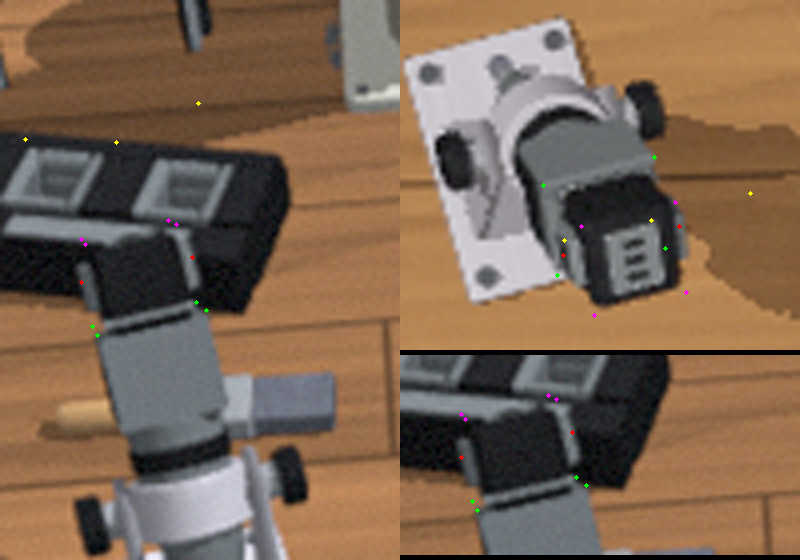

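```bash
python3 - <<'E'
from h import *
import pickle
t,s,o=pickle.load(open("c1.pkl","rb"));p=o["eef_pos"]
m=[]
for c,b in((s,(120,40,100,150)),(t,(310,120,100,150))):
    x,y,w,hh=b;im=cv2.resize(c["image"][y:y+hh,x:x+w,::-1],None,fx=4,fy=4,interpolation=cv2.INTER_CUBIC)
    for dz,col in((0,(0,255,255)),(.019,(0,255,0)),(.073,(0,0,255))):
        u=proj(c,p+[0,0,dz]);cv2.circle(im,(int((u[0]+.5-x)*4),int((u[1]+.5-y)*4)),3,col,-1)
    m.append(im)
cv2.imwrite("pics/m3.png",np.hstack(m))
E
```

```text
(no output)
```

View pics/m3.png

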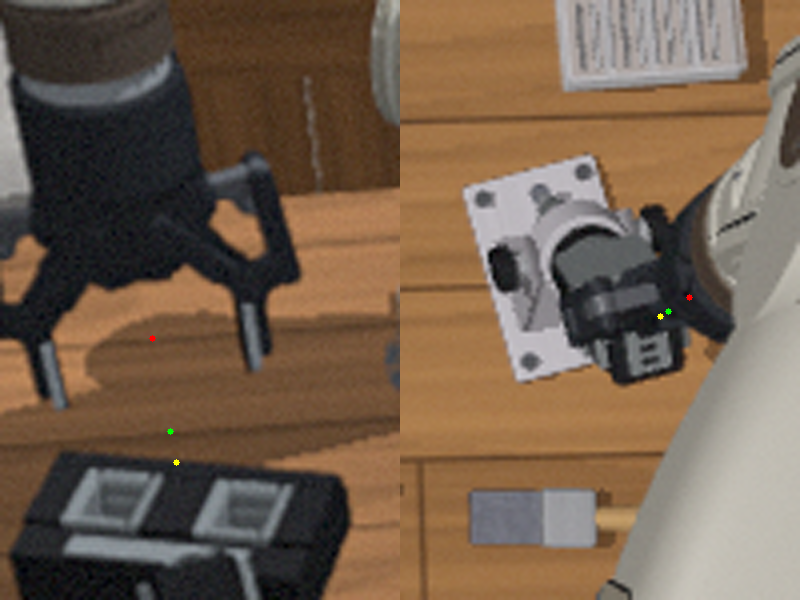

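```bash
python3 - <<'E'
from h import *
import pickle
t,s=pickle.load(open("c0.pkl","rb"))
p=np.array([.1215,.4843,.192])
print("start proj scene",proj(s,p)*1.4,"top",proj(t,p)*1.4)
b=np.array([0,0,0.]);print("base",proj(s,b)*1.4,proj(t,b)*1.4)
print(rot(s).round(3).tolist(),rot(t).round(3).tolist())
t,s,o=pickle.load(open("c1.pkl","rb"))
for z in (.29,.31,.33,.35): print(z,[onz(s,u,z).round(3)[:2] for u in((135.5,141.2),(184.5,132))])
x=cv2.resize(t["image"][175:230,340:400,::-1],None,fx=10,fy=10,interpolation=cv2.INTER_CUBIC);cv2.imwrite("pics/m4.png",x)
E
```

```text
start proj scene [602.16107446 110.56021671] top [122.8526068  524.49660206]
base [352.91888496 176.63545649] [407.94918688 556.1574295 ]
[[0.102, 0.669, -0.736], [0.995, -0.082, 0.063], [-0.018, -0.738, -0.674]] [[-0.023, -0.993, 0.114], [-1.0, 0.025, 0.012], [-0.015, -0.114, -0.993]]
0.29 [array([ 0.456, -0.258]), array([ 0.435, -0.158])]
0.31 [array([ 0.485, -0.252]), array([ 0.465, -0.155])]
0.33 [array([ 0.514, -0.245]), array([ 0.495, -0.152])]
0.35 [array([ 0.543, -0.239]), array([ 0.524, -0.149])]
```

View pics/m4.png

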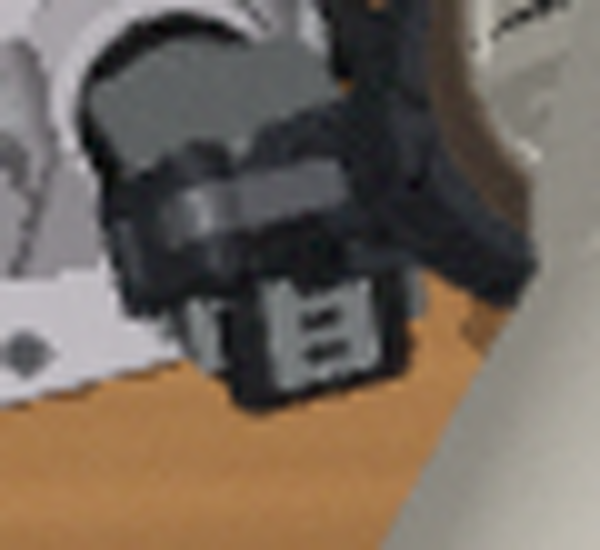

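```bash
python3 - <<'E'
from h import *
import pickle
t,s,o=pickle.load(open("c1.pkl","rb"));p=o["eef_pos"];y=np.array([-.224,.975,0])
for z in(.305,.336,.365,.395):
  for sg in(1,-1):
    q=p*[1,1,0]+y*.0475*sg+[0,0,z]; print(z,sg,"m4 px",((proj(t,q)-[340,175])*10).round(),"m3scene",((proj(s,q)-[120,40])*4).round())
print(o["joint_pos"])
E
```

```text
0.305 1 m4 px [151. 282.] m3scene [266. 420.]
0.305 -1 m4 px [567. 176.] m3scene [ 74. 460.]
0.336 1 m4 px [174. 264.] m3scene [258. 368.]
0.336 -1 m4 px [604. 154.] m3scene [ 61. 408.]
0.365 1 m4 px [197. 246.] m3scene [250. 318.]
0.365 -1 m4 px [641. 133.] m3scene [ 49. 357.]
0.395 1 m4 px [222. 226.] m3scene [242. 263.]
0.395 -1 m4 px [682. 109.] m3scene [ 37. 302.]
[-3.66090570e-01  3.32121267e-01  3.86029836e-01  1.62546100e+00
  2.70298036e-04 -5.91890136e-01]
```

>>> carry_out(plan=[{"dx": 0, "dy": 0, "dz": 0, "twist": 0, "fingers": 1}, {"dx": 0, "dy": 0, "dz": 0, "twist": 0, "fingers": 1}, {"dx": 0, "dy": 0, "dz": 0, "twist": 0, "fingers": 1}, {"dx": 0, "dy": 0, "dz": 0, "twist": 0, "fingers": 1}, {"dx": 0, "dy": 0, "dz": 0, "twist": 0, "fingers": 1}])

```text
clock: 2.8
eef_pos: [0.5148, -0.1974, 0.2927]
tool_rot: [-0.113, 0.994, -0.0, 0.0]
ft_force: [0.8, -0.8, -0.6]
grip_width: 0.0257
grasp_force: 0.0
```

```bash
python3 - <<'E'
from h import *
t=camera("top");s=camera("scene");p=bot.get_obs()["eef_pos"];print(bot.get_obs()["grip_width"],p)
m=[]
for c,b in((s,(120,70,100,100)),(t,(330,160,100,100))):
    x,y,w,hh=b;im=cv2.resize(c["image"][y:y+hh,x:x+w,::-1],None,fx=4,fy=4,interpolation=cv2.INTER_CUBIC)
    for dz,col in((0,(0,255,255)),(.03,(0,255,0)),(.073,(0,0,255))):
        u=proj(c,p+[0,0,dz]);cv2.circle(im,(int((u[0]+.5-x)*4),int((u[1]+.5-y)*4)),3,col,-1)
    m.append(im)
cv2.imwrite("pics/m5.png",np.hstack(m))
E
```

```text
0.009573539184536958 [ 0.51482682 -0.19759676  0.29259867]
```

View pics/m5.png

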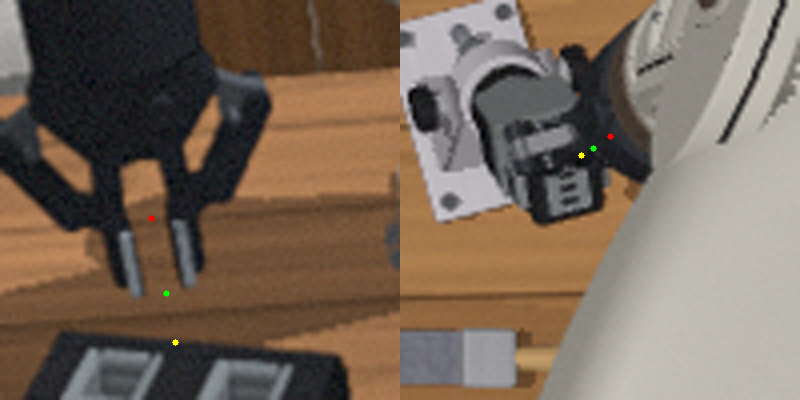

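>>> carry_out(plan=[{"dx": -1, "dy": -2, "dz": 0, "twist": 0, "fingers": -1}, {"dx": -1, "dy": -2, "dz": 0, "twist": 0, "fingers": -1}, {"dx": -1, "dy": -2, "dz": 0, "twist": 0, "fingers": -1}, {"dx": -1, "dy": -2, "dz": 0, "twist": 0, "fingers": -1}, {"dx": -1, "dy": -2, "dz": 20, "twist": 0, "fingers": -1}])

```text
clock: 3.32
eef_pos: [0.5183, -0.2003, 0.2761]
tool_rot: [-0.112, 0.994, -0.002, 0.003]
ft_force: [-0.2, -0.1, 1.1]
grip_width: 0.0697
grasp_force: 0.0
```

>>> carry_out(plan=[{"dx": 0, "dy": 0, "dz": 20, "twist": 0, "fingers": -1}, {"dx": 0, "dy": 0, "dz": 40, "twist": 0, "fingers": -1}, {"dx": 0, "dy": 0, "dz": 60, "twist": 0, "fingers": -1}, {"dx": 0, "dy": 0, "dz": 80, "twist": 0, "fingers": -1}, {"dx": 0, "dy": 0, "dz": 80, "twist": 0, "fingers": -1}])

```text
clock: 3.73
eef_pos: [0.5135, -0.1984, 0.1881]
tool_rot: [-0.112, 0.994, 0.002, -0.004]
ft_force: [-0.4, 0.2, -0.8]
grip_width: 0.0857
grasp_force: 0.0
```

```bash
python3 - <<'E'
from h import *
t=camera("top");s=camera("scene");o=bot.get_obs();p=o["eef_pos"];print(o["grip_width"],p,o["ft_force"])
m=[]
for c,b in((s,(120,120,100,100)),(t,(330,160,100,100))):
    x,y,w,hh=b;im=cv2.resize(c["image"][y:y+hh,x:x+w,::-1],None,fx=4,fy=4,interpolation=cv2.INTER_CUBIC)
    for dz,col in((0,(0,255,255)),(.03,(0,255,0)),(.073,(0,0,255))):
        u=proj(c,p+[0,0,dz]);cv2.circle(im,(int((u[0]+.5-x)*4),int((u[1]+.5-y)*4)),3,col,-1)
    m.append(im)
cv2.imwrite("pics/m6.png",np.hstack(m))
E
```

```text
0.08589111024458536 [ 0.5157798  -0.19927508  0.19226809] [ 0.07266944 -0.97914798 -0.5470738 ]
```

View pics/m6.png

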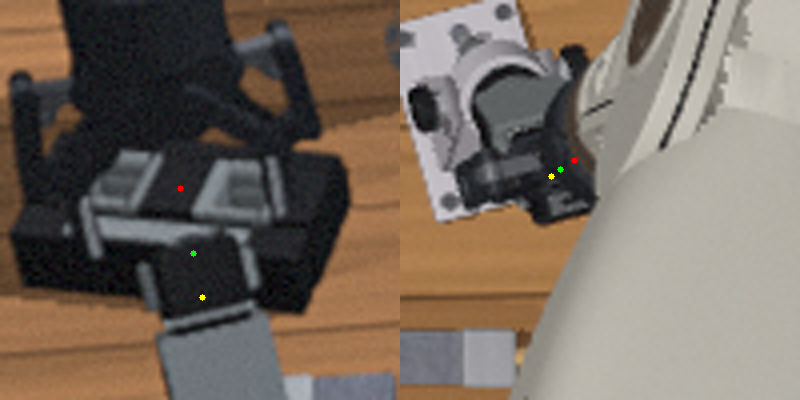

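>>> carry_out(plan=[{"dx": 0, "dy": 0, "dz": 10, "twist": 0, "fingers": -1}, {"dx": 0, "dy": 0, "dz": 18, "twist": 0, "fingers": -1}, {"dx": 0, "dy": 0, "dz": 19, "twist": 0, "fingers": -1}, {"dx": 0, "dy": 0, "dz": 20, "twist": 0, "fingers": -1}, {"dx": 0, "dy": 0, "dz": 21, "twist": 0, "fingers": -1}])

```text
clock: 4.25
eef_pos: [0.5165, -0.1995, 0.1718]
tool_rot: [-0.112, 0.994, -0.0, 0.0]
ft_force: [0.0, -0.4, -0.4]
grip_width: 0.0849
grasp_force: 0.0
```

>>> carry_out(plan=[{"dx": 0, "dy": 0, "dz": 1, "twist": 0, "fingers": -1}, {"dx": 0, "dy": 0, "dz": 2, "twist": 0, "fingers": -1}, {"dx": 0, "dy": 0, "dz": 3, "twist": 0, "fingers": -1}, {"dx": 0, "dy": 0, "dz": 4, "twist": 0, "fingers": -1}, {"dx": 0, "dy": 0, "dz": 4, "twist": 0, "fingers": -1}])

```text
clock: 4.67
eef_pos: [0.5162, -0.1994, 0.1673]
tool_rot: [-0.112, 0.994, 0.0, -0.0]
ft_force: [0.4, -1.4, 0.3]
grip_width: 0.0854
grasp_force: 0.0
```

>>> carry_out(plan=[{"dx": 0, "dy": 0, "dz": 2, "twist": 0, "fingers": -1}, {"dx": 0, "dy": 0, "dz": 4, "twist": 0, "fingers": -1}, {"dx": 0, "dy": 0, "dz": 6, "twist": 0, "fingers": -1}, {"dx": 0, "dy": 0, "dz": 8, "twist": 0, "fingers": -1}, {"dx": 0, "dy": 0, "dz": 9, "twist": 0, "fingers": -1}])

```text
clock: 5.08
eef_pos: [0.516, -0.1994, 0.158]
tool_rot: [-0.112, 0.994, 0.0, -0.0]
ft_force: [0.3, -0.3, 0.6]
grip_width: 0.0854
grasp_force: 0.0
```

```bash
python3 - <<'E'
from h import *
s=camera("scene");o=bot.get_obs();p=o["eef_pos"];print(o["grip_width"],p,o["ft_force"])
x,y,w,hh=130,130,90,90
im=cv2.resize(s["image"][y:y+hh,x:x+w,::-1],None,fx=6,fy=6,interpolation=cv2.INTER_CUBIC)
for q,col in((p+[0,0,.05],(0,255,0)),([.5155,-.1994,.2113],(0,0,255)),([.5155-.225*.029,-.1994+.974*.029,.2113],(0,0,255)),([.5155+.225*.029,-.1994-.974*.029,.2113],(0,0,255))):
    u=proj(s,q);cv2.circle(im,(int((u[0]+.5-x)*6),int((u[1]+.5-y)*6)),3,col,-1)
cv2.imwrite("pics/m7.png",im)
E
```

```text
0.08541893573088839 [ 0.51596704 -0.19933213  0.15792338] [-0.40711271 -0.09643678 -0.45359085]
```

View pics/m7.png

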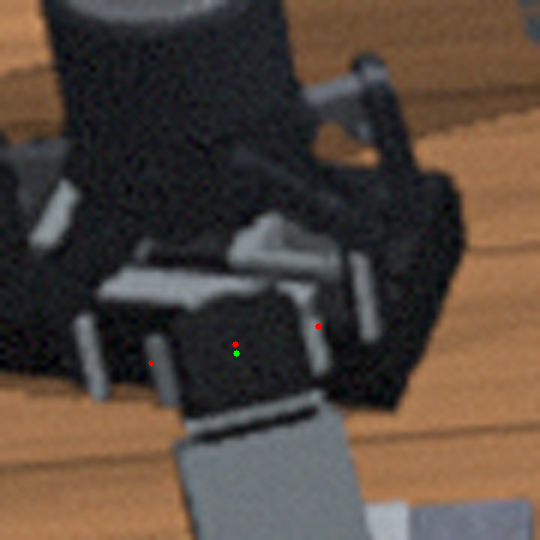

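>>> carry_out(plan=[{"dx": 0, "dy": 1, "dz": 0, "twist": 0, "fingers": -1}, {"dx": 0, "dy": 1, "dz": 0, "twist": 0, "fingers": 1}, {"dx": 0, "dy": 1, "dz": 0, "twist": 0, "fingers": 1}, {"dx": 0, "dy": 1, "dz": 0, "twist": 0, "fingers": 1}, {"dx": 0, "dy": 1, "dz": 0, "twist": 0, "fingers": 1}])

```text
clock: 5.55
eef_pos: [0.5163, -0.1987, 0.1602]
tool_rot: [-0.113, 0.994, -0.001, 0.001]
ft_force: [-1.1, 0.5, -0.6]
grip_width: 0.0455
grasp_force: 61.5
```

>>> carry_out(plan=[{"dx": 0, "dy": 0, "dz": 0, "twist": 0, "fingers": 1}, {"dx": 0, "dy": 0, "dz": 0, "twist": 0, "fingers": 1}, {"dx": 0, "dy": 0, "dz": 0, "twist": 0, "fingers": 1}, {"dx": 0, "dy": 0, "dz": 0, "twist": 0, "fingers": 1}, {"dx": 0, "dy": 0, "dz": 0, "twist": 0, "fingers": 1}])

```text
clock: 5.97
eef_pos: [0.5163, -0.1987, 0.1601]
tool_rot: [-0.113, 0.994, -0.0, 0.001]
ft_force: [-2.3, 0.9, 6.8]
grip_width: 0.0455
grasp_force: 62.5
```

>>> carry_out(plan=[{"dx": 0.6, "dy": 0, "dz": -0.8, "twist": 0, "fingers": 1}, {"dx": 1.2, "dy": 0, "dz": -1.6, "twist": 0, "fingers": 1}, {"dx": 1.8, "dy": 0, "dz": -2.5, "twist": 0, "fingers": 1}, {"dx": 2.4, "dy": 0, "dz": -3.4, "twist": 0, "fingers": 1}, {"dx": 2.9, "dy": 0, "dz": -4.1, "twist": 0, "fingers": 1}])

```text
clock: 6.38
eef_pos: [0.5141, -0.199, 0.1628]
tool_rot: [-0.113, 0.994, -0.0, 0.001]
ft_force: [4.3, 0.9, -0.3]
grip_width: 0.0452
grasp_force: 61.4
```

```bash
python3 - <<'E'
from h import *
import pickle
o=bot.get_obs();print(o["eef_pos"],o["ft_force"],o["ft_torque"],o["grip_width"],o["tau"].round(2))
E
```

```text
[ 0.51410297 -0.19904549  0.16284104] [ 4.3271006   0.92874919 -0.25835362] [ 0.20595925 -0.90055884  0.03837712] 0.045221085158555795 [ -1.23 -42.36  23.45   1.37  -0.7    0.05]
```

>>> carry_out(plan=[{"dx": 0.6, "dy": 0, "dz": -0.8, "twist": 0, "fingers": 1}, {"dx": 1.2, "dy": 0, "dz": -1.6, "twist": 0, "fingers": 1}, {"dx": 1.8, "dy": 0, "dz": -2.5, "twist": 0, "fingers": 1}, {"dx": 2.4, "dy": 0, "dz": -3.4, "twist": 0, "fingers": 1}, {"dx": 2.9, "dy": 0, "dz": -4.1, "twist": 0, "fingers": 1}])

```text
clock: 6.8
eef_pos: [0.511, -0.1998, 0.1671]
tool_rot: [-0.113, 0.994, -0.0, 0.001]
ft_force: [4.9, 1.7, 0.2]
grip_width: 0.0452
grasp_force: 61.4
```

>>> carry_out(plan=[{"dx": 1.2, "dy": 0, "dz": -1.6, "twist": 0, "fingers": 1}, {"dx": 2.4, "dy": 0, "dz": -3.3, "twist": 0, "fingers": 1}, {"dx": 3.5, "dy": 0, "dz": -5, "twist": 0, "fingers": 1}, {"dx": 4.6, "dy": 0, "dz": -6.6, "twist": 0, "fingers": 1}, {"dx": 5.8, "dy": 0, "dz": -8.2, "twist": 0, "fingers": 1}])

```text
clock: 7.22
eef_pos: [0.5053, -0.2011, 0.1753]
tool_rot: [-0.113, 0.994, -0.0, 0.001]
ft_force: [5.7, 0.8, 0.3]
grip_width: 0.0454
grasp_force: 61.2
```

>>> carry_out(plan=[{"dx": 4.6, "dy": 0, "dz": -6.6, "twist": 0, "fingers": 1}, {"dx": 9.2, "dy": 0, "dz": -13.1, "twist": 0, "fingers": 1}, {"dx": 13.8, "dy": 0, "dz": -19.7, "twist": 0, "fingers": 1}, {"dx": 18.4, "dy": 0, "dz": -26.2, "twist": 0, "fingers": 1}, {"dx": 23, "dy": 0, "dz": -32.8, "twist": 0, "fingers": 1}])

```text
clock: 7.63
eef_pos: [0.4802, -0.2062, 0.2073]
tool_rot: [-0.112, 0.994, 0.0, -0.002]
ft_force: [-0.2, 0.1, -2.7]
grip_width: 0.0455
grasp_force: 61.7
```

>>> carry_out(plan=[{"dx": 8, "dy": 0, "dz": -11.5, "twist": 0, "fingers": 1}, {"dx": 16, "dy": 0, "dz": -23, "twist": 0, "fingers": 1}, {"dx": 24, "dy": 0, "dz": -34.5, "twist": 0, "fingers": 1}, {"dx": 28, "dy": 0, "dz": -40, "twist": 0, "fingers": 1}, {"dx": 28, "dy": 0, "dz": -40, "twist": 0, "fingers": 1}])

```text
clock: 8.05
eef_pos: [0.455, -0.2133, 0.2502]
tool_rot: [-0.112, 0.994, -0.001, 0.002]
ft_force: [-1.0, -0.5, -1.4]
grip_width: 0.0455
grasp_force: 61.7
```

```bash
python3 - <<'E'
from h import *
import pickle
t=camera("top");s=camera("scene");o=bot.get_obs();pickle.dump((t,s,o),open("c2.pkl","wb"))
print(o["eef_pos"],o["ft_force"],o["ft_torque"],o["joint_pos"].round(3))
t0,s0=pickle.load(open("c0.pkl","rb"))
# scene: colour comps near pack & tool mouth
def cr(c,x0,y0,w,h,W,H): return cv2.resize(c["image"][y0:y0+h,x0:x0+w,::-1],(W,H),interpolation=cv2.INTER_CUBIC)
cv2.imwrite("pics/m8.png",np.hstack([cr(s,120,60,120,150,480,600),cr(t,310,120,80,150,320,600)]))
E
```

```text
[ 0.45509957 -0.21270236  0.24813631] [-0.07460879  1.48671557 -2.51781742] [-0.04239828  0.08433452  0.01660718] [-0.437  0.228  0.132  1.474  0.    -0.662]
```

View pics/m8.png

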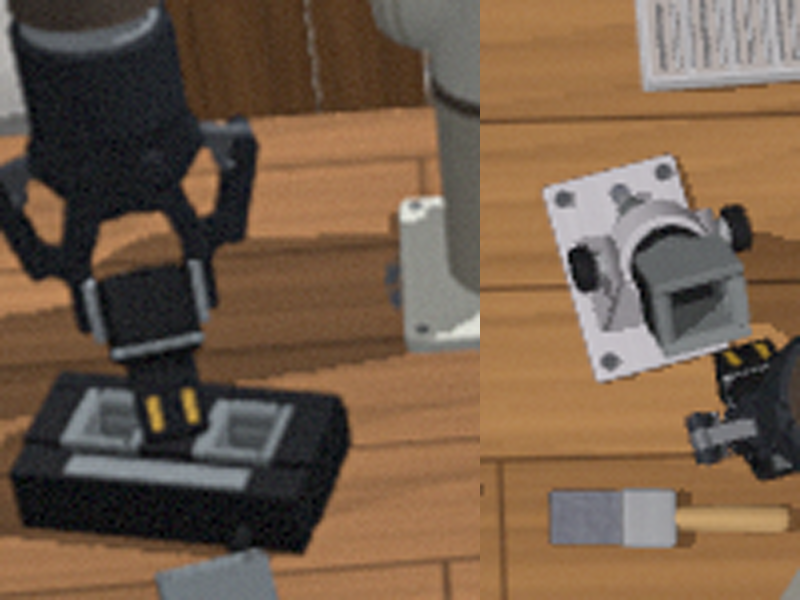

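>>> carry_out(plan=[{"dx": -14.6, "dy": 21.8, "dz": 0, "twist": -6.5, "fingers": 1}, {"dx": -29.2, "dy": 43.6, "dz": 0, "twist": -13, "fingers": 1}, {"dx": -43.8, "dy": 65.4, "dz": 0, "twist": -19.5, "fingers": 1}, {"dx": -58.4, "dy": 87.2, "dz": 0, "twist": -26, "fingers": 1}, {"dx": -73, "dy": 109, "dz": 0, "twist": -32.4, "fingers": 1}])

```text
clock: 8.57
eef_pos: [0.5019, -0.0886, 0.2467]
tool_rot: [-0.388, 0.922, 0.0, -0.001]
ft_force: [-0.8, 0.1, -2.1]
grip_width: 0.0455
grasp_force: 61.8
```

>>> carry_out(plan=[{"dx": -24, "dy": 10.5, "dz": 0, "twist": -6.5, "fingers": 1}, {"dx": -48, "dy": 21, "dz": 0, "twist": -13, "fingers": 1}, {"dx": -72, "dy": 31.4, "dz": 0, "twist": -19.5, "fingers": 1}, {"dx": -96, "dy": 41.8, "dz": 0, "twist": -26, "fingers": 1}, {"dx": -120.5, "dy": 52.3, "dz": 0, "twist": -32.4, "fingers": 1}])

```text
clock: 8.98
eef_pos: [0.5494, 0.034, 0.2466]
tool_rot: [-0.63, 0.777, 0.001, -0.001]
ft_force: [0.3, 0.2, -2.3]
grip_width: 0.0457
grasp_force: 61.8
```

>>> carry_out(plan=[{"dx": 0, "dy": 0, "dz": 20, "twist": 0, "fingers": 1}, {"dx": 0, "dy": 0, "dz": 40, "twist": 0, "fingers": 1}, {"dx": 0, "dy": 0, "dz": 60, "twist": 0, "fingers": 1}, {"dx": 0, "dy": 0, "dz": 80, "twist": 0, "fingers": 1}, {"dx": 0, "dy": 0, "dz": 80, "twist": 0, "fingers": 1}])

```text
clock: 9.4
eef_pos: [0.5459, 0.0328, 0.1622]
tool_rot: [-0.628, 0.778, 0.003, -0.004]
ft_force: [-1.9, -0.5, -3.4]
grip_width: 0.0454
grasp_force: 62.1
```

```bash
python3 - <<'E'
from h import *
import pickle
t=camera("top");s=camera("scene");o=bot.get_obs();pickle.dump((t,s,o),open("c3.pkl","wb"))
p=o["eef_pos"];print(p,o["tool_rot"],o["ft_force"],o["grip_width"],o["joint_pos"].round(3))
# yellow contacts in both views (tip of stalk)
for n,c in(("s",s),("t",t)):
    im=cv2.cvtColor(c["image"],cv2.COLOR_RGB2HSV);m=cv2.inRange(im,(20,140,110),(35,255,255))
    x,y=proj(c,p+[0,0,.02]).astype(int);mm=np.zeros_like(m);mm[y-45:y+45,x-45:x+45]=m[y-45:y+45,x-45:x+45]
    k,l,st,ce=cv2.connectedComponentsWithStats(mm);print(n,(x,y),[(st[i].tolist(),ce[i].round(1).tolist()) for i in range(1,k) if st[i][4]>3])
E
```

```text
[0.54848001 0.03268499 0.16662066] [-0.62753347  0.7785879   0.00094848 -0.00131107] [-0.19259766 -0.18363142 -0.50840184] 0.04549471834035258 [ 0.06   0.353  0.092  1.313  0.    -1.297]
s (np.int64(281), np.int64(197)) [([300, 196, 4, 6, 11], [301.4, 198.5]), ([299, 202, 5, 5, 12], [301.1, 204.2])]
t (np.int64(273), np.int64(193)) []
```

```bash
python3 - <<'E'
from h import *
import pickle
t,s,o=pickle.load(open("c3.pkl","rb"));p=o["eef_pos"]
for off in(.019,.03,.051):
  for L in (.05,.056,.062):
    th=np.radians(35);q=p+[0,0,off]+np.array([.213,.977,0])*(L*np.sin(th)+.015*np.cos(th))+np.array([0,0,-L*np.cos(th)+.015*np.sin(th)])
    print(off,L,proj(s,q).round(1))
# refine tool mouth from c2 top: dark well inside grey tail ; charger right end wall edges from c2/c3
t,s,o=pickle.load(open("c2.pkl","rb"))
x0,y0,k=345,175,8
im=cv2.resize(t["image"][y0:y0+40,x0:x0+35],None,fx=k,fy=k,interpolation=cv2.INTER_CUBIC);g=cv2.cvtColor(im,cv2.COLOR_RGB2GRAY)
print(cv2.resize(t["image"][180:215,345:380].mean(2).astype(np.uint8),(35,35)).tolist().__str__().replace("], [","\n"))
E
```

```text
0.019 0.05 [301.2 210.3]
0.019 0.056 [302.8 212.1]
0.019 0.062 [304.4 213.9]
0.03 0.05 [301.3 206.5]
0.03 0.056 [302.9 208.3]
0.03 0.062 [304.5 210.1]
0.051 0.05 [301.4 199. ]
0.051 0.056 [303.  200.9]
0.051 0.062 [304.6 202.7]
[[170, 174, 190, 184, 145, 46, 25, 33, 46, 80, 104, 98, 99, 95, 104, 94, 100, 100, 98, 99, 97, 96, 97, 98, 97, 102, 109, 98, 29, 28, 32, 29, 31, 70, 81
169, 186, 185, 164, 49, 29, 30, 43, 88, 103, 101, 100, 106, 100, 99, 99, 98, 100, 99, 99, 96, 99, 101, 96, 102, 100, 97, 73, 23, 26, 24, 25, 36, 76, 78
168, 192, 183, 107, 28, 38, 63, 103, 103, 99, 96, 97, 97, 96, 102, 98, 97, 101, 102, 97, 98, 96, 98, 98, 100, 97, 100, 93, 40, 16, 26, 53, 55, 82, 76
176, 188, 179, 63, 73, 97, 98, 100, 99, 100, 99, 99, 98, 99, 99, 99, 101, 100, 101, 102, 98, 99, 102, 99, 100, 100, 100, 96, 81, 64, 77, 79, 77, 78, 77
182, 185, 153, 67, 96, 97, 98, 100, 99, 101, 100, 96, 101, 100, 100, 97, 102, 100, 100, 101, 100, 97, 99, 101, 100, 96, 100, 99, 98, 88, 79, 80, 80, 78, 80
182, 185, 127, 66, 96, 100, 100, 99, 100, 97, 100, 99, 98, 99, 100, 98, 100, 96, 100, 98, 99, 100, 100, 101, 9
[... 3968 characters left out ...]
6, 75, 14, 26, 31, 69, 101, 95, 51, 16, 28, 28, 26
195, 194, 194, 195, 198, 196, 193, 188, 182, 168, 121, 102, 91, 128, 129, 131, 129, 126, 130, 132, 130, 127, 129, 103, 26, 27, 19, 30, 49, 49, 22, 25, 24, 36, 46
195, 195, 194, 190, 182, 172, 141, 107, 95, 91, 100, 131, 130, 130, 129, 130, 130, 131, 131, 129, 131, 131, 127, 105, 23, 29, 21, 26, 28, 30, 27, 64, 59, 97, 63
186, 179, 159, 107, 102, 129, 128, 129, 128, 128, 130, 128, 129, 129, 127, 128, 128, 127, 128, 126, 130, 127, 126, 120, 19, 25, 43, 63, 64, 93, 67, 77, 30, 28, 12
101, 90, 91, 94, 129, 124, 126, 125, 123, 124, 123, 126, 126, 124, 126, 127, 126, 123, 126, 126, 122, 126, 125, 121, 12, 58, 149, 123, 84, 20, 29, 22, 20, 29, 32]]
```

>>> carry_out(plan=[{"dx": 0, "dy": 0, "dz": 25, "twist": 0, "fingers": 1}, {"dx": 0, "dy": 0, "dz": 50, "twist": 0, "fingers": 1}, {"dx": 0, "dy": 0, "dz": 75, "twist": 0, "fingers": 1}, {"dx": 0, "dy": 0, "dz": 98, "twist": 0, "fingers": 1}, {"dx": 0, "dy": 0, "dz": 118, "twist": 0, "fingers": 1}])

```text
clock: 9.92
eef_pos: [0.5505, 0.0326, 0.05]
tool_rot: [-0.627, 0.779, -0.001, 0.001]
ft_force: [-0.5, 0.9, -2.7]
grip_width: 0.0454
grasp_force: 62.1
```

>>> carry_out(plan=[{"dx": -2, "dy": 0, "dz": 0, "twist": 0, "fingers": 1}, {"dx": -4, "dy": 0, "dz": 0, "twist": 0, "fingers": 1}, {"dx": -6, "dy": 0, "dz": 0, "twist": 0, "fingers": 1}, {"dx": -8, "dy": 0, "dz": 0, "twist": 0, "fingers": 1}, {"dx": -10, "dy": 0, "dz": 0, "twist": 0, "fingers": 1}])

```text
clock: 10.33
eef_pos: [0.5533, 0.0427, 0.0518]
tool_rot: [-0.627, 0.779, -0.001, 0.002]
ft_force: [-0.2, 0.3, -1.6]
grip_width: 0.0458
grasp_force: 62.2
```

```bash
python3 - <<'E'
from h import *
import pickle
t,s,o=pickle.load(open("c2.pkl","rb"))
q=[onz(t,(345+a,180+b),z) for a,b,z in((7.5,11.5,.205),(30.3,6,.205),(31.3,20.5,.175),(10.5,26.5,.175))]
print(np.mean(q,0),[ (q[i]-q[i-1]).round(4).tolist() for i in range(4)])
E
```

```text
[ 0.53446415 -0.19461919  0.19      ] [[0.0338, 0.0107, 0.03], [0.0122, -0.0563, 0.0], [-0.0321, -0.0071, -0.03], [-0.0139, 0.0528, 0.0]]
```

>>> carry_out(plan=[{"dx": -2, "dy": 0, "dz": 0, "twist": 0, "fingers": 1}, {"dx": -4, "dy": 0, "dz": 0, "twist": 0, "fingers": 1}, {"dx": -6, "dy": 0, "dz": 0, "twist": 0, "fingers": 1}, {"dx": -8, "dy": 0, "dz": 0, "twist": 0, "fingers": 1}, {"dx": -10, "dy": 0, "dz": 0, "twist": 0, "fingers": 1}])

```text
clock: 10.75
eef_pos: [0.5531, 0.0497, 0.0497]
tool_rot: [-0.627, 0.779, -0.002, -0.002]
ft_force: [-1.7, -9.5, 1.3]
grip_width: 0.0454
grasp_force: 62.5
```

>>> carry_out(plan=[{"dx": -2, "dy": 0, "dz": 0, "twist": 0, "fingers": 1}, {"dx": -4, "dy": 0, "dz": 0, "twist": 0, "fingers": 1}, {"dx": -6, "dy": 0, "dz": 0, "twist": 0, "fingers": 1}, {"dx": -8, "dy": 0, "dz": 0, "twist": 0, "fingers": 1}, {"dx": -10, "dy": 0, "dz": 0, "twist": 0, "fingers": 1}])

```text
clock: 11.17
eef_pos: [0.554, 0.0567, 0.0492]
tool_rot: [-0.626, 0.78, -0.003, -0.004]
ft_force: [-2.5, -10.7, 0.3]
grip_width: 0.0453
grasp_force: 61.8
```

>>> carry_out(plan=[{"dx": -3, "dy": 0, "dz": 0, "twist": 0, "fingers": 1}, {"dx": -6, "dy": 0, "dz": 0, "twist": 0, "fingers": 1}, {"dx": -9, "dy": 0, "dz": 0, "twist": 0, "fingers": 1}, {"dx": -12, "dy": 0, "dz": 0, "twist": 0, "fingers": 1}, {"dx": -14, "dy": 0, "dz": 0, "twist": 0, "fingers": 1}])

```text
clock: 11.58
eef_pos: [0.5572, 0.071, 0.0491]
tool_rot: [-0.626, 0.78, -0.003, -0.004]
ft_force: [-2.5, -10.3, 0.3]
grip_width: 0.0456
grasp_force: 61.5
```

>>> carry_out(plan=[{"dx": -2, "dy": 0, "dz": 0, "twist": 0, "fingers": 1}, {"dx": -4, "dy": 0, "dz": 0, "twist": 0, "fingers": 1}, {"dx": -6, "dy": 0, "dz": 0, "twist": 0, "fingers": 1}, {"dx": -8, "dy": 0, "dz": 0, "twist": 0, "fingers": 1}, {"dx": -8, "dy": 0, "dz": 0, "twist": 0, "fingers": 1}])

```text
clock: 12.0
eef_pos: [0.559, 0.0794, 0.0491]
tool_rot: [-0.626, 0.779, -0.002, -0.004]
ft_force: [-1.3, -8.3, 0.5]
grip_width: 0.0455
grasp_force: 61.4
```

```bash
python3 - <<'E'
from h import *
import pickle
t=camera("top");s=camera("scene");o=bot.get_obs();pickle.dump((t,s,o),open("c4.pkl","wb"))
p=o["eef_pos"];print(p,o["tool_rot"],o["ft_force"],o["ft_torque"],(p-[.5637,.0957,0])@[-.213,-.977,0])
for n,c in(("s",s),("t",t)):
    im=cv2.cvtColor(c["image"],cv2.COLOR_RGB2HSV);m=cv2.inRange(im,(20,120,90),(35,255,255))
    x,y=proj(c,p+[0,0,.02]).astype(int);mm=np.zeros_like(m);mm[y-45:y+45,x-45:x+45]=m[y-45:y+45,x-45:x+45]
    k,l,st,ce=cv2.connectedComponentsWithStats(mm);print(n,(x,y),[(st[i].tolist(),ce[i].round(1).tolist()) for i in range(1,k) if st[i][4]>2])
E
```

```text
[0.55898659 0.07945368 0.04911061] [-0.6264383   0.77946033 -0.00207581 -0.00351422] [-2.09137069 -8.4248355  -0.57255843] [-2.23104279  0.49986489 -0.0454971 ] 0.016876615514121486
s (np.int64(303), np.int64(238)) []
t (np.int64(257), np.int64(196)) []
```

>>> carry_out(plan=[{"dx": 4, "dy": 0, "dz": 0, "twist": 0, "fingers": 1}, {"dx": 8, "dy": 0, "dz": 0, "twist": 0, "fingers": 1}, {"dx": 8, "dy": 0, "dz": -30, "twist": 0, "fingers": 1}, {"dx": 8, "dy": 0, "dz": -60, "twist": 0, "fingers": 1}, {"dx": 8, "dy": 0, "dz": -90, "twist": 0, "fingers": 1}])

```text
clock: 12.52
eef_pos: [0.5581, 0.0758, 0.1402]
tool_rot: [-0.627, 0.779, 0.001, -0.0]
ft_force: [0.4, -0.1, -2.0]
grip_width: 0.0456
grasp_force: 62.3
```

>>> carry_out(plan=[{"dx": 0, "dy": 0, "dz": -20, "twist": 0, "fingers": 1}, {"dx": 0, "dy": 0, "dz": -40, "twist": 0, "fingers": 1}, {"dx": 0, "dy": 0, "dz": -40, "twist": 0, "fingers": 1}, {"dx": 0, "dy": 0, "dz": -40, "twist": 0, "fingers": 1}, {"dx": 0, "dy": 0, "dz": -40, "twist": 0, "fingers": 1}])

```text
clock: 12.93
eef_pos: [0.558, 0.0757, 0.1783]
tool_rot: [-0.627, 0.779, 0.001, -0.001]
ft_force: [-0.3, 0.1, -1.1]
grip_width: 0.0451
grasp_force: 62.3
```

```bash
python3 - <<'E'
from h import *
import pickle
s=camera("scene");o=bot.get_obs();pickle.dump((s,o),open("c5.pkl","wb"))
p=o["eef_pos"];print(p,o["tool_rot"],o["ft_force"])
P=p+[0,0,.051]; print("pivot px",proj(s,P),"origin",proj(s,P-[0,0,.026]),"tip",proj(s,P-[0,0,.068]))
m=(s["image"].max(2)<75)
x,y=proj(s,P).astype(int)
for r in range(y-6,y+34,1):
    w=m[r,x-25:x+25]; print(r,''.join('#' if v else '.' for v in w))
E
```

```text
[0.55754972 0.07555285 0.17771724] [-0.62747878  0.77863192  0.00098617 -0.00131861] [-0.50642425  0.16997976 -2.48172854]
pivot px [303.12565318 182.96821568] origin [302.92212649 192.66334642] tip [302.60646532 207.70007805]
176 ..........##...###################................
177 .........###...###################................
178 .........##......#################................
179 .........##......#################................
180 .........##......##################...............
181 .........##.....###################...............
182 .........##########################...............
183 ........###########################...............
184 ........###########################...............
185 ........###########################...............
186 ........###########################...............
187 .........#########..###############...............
188 .........######.....########..#####...............
189 .........######.##..########..#####...............
190 .........#########..#######...#####...............
191 ..........########..#######...#####.........
[... 626 characters left out ...]
.......###############.#................
204 ..................##############.#................
205 ..................##############.#................
206 ..................##############..................
207 ..................###############.................
208 ...................##############.................
209 ...................##############.................
210 ...................##############.................
211 ...................###############.......#########
212 ...................###############....############
213 ..........................########################
214 ..........................####............##......
215 ..................................................
```

>>> carry_out(plan=[{"dx": 13, "dy": 0, "dz": 20, "twist": 0, "fingers": 1}, {"dx": 13, "dy": 0, "dz": 50, "twist": 0, "fingers": 1}, {"dx": 13, "dy": 0, "dz": 80, "twist": 0, "fingers": 1}, {"dx": 13, "dy": 0, "dz": 105, "twist": 0, "fingers": 1}, {"dx": 13, "dy": 0, "dz": 115, "twist": 0, "fingers": 1}])

```text
clock: 13.4
eef_pos: [0.5512, 0.0623, 0.0588]
tool_rot: [-0.627, 0.779, 0.003, -0.004]
ft_force: [-0.4, 0.3, -2.0]
grip_width: 0.0452
grasp_force: 62.2
```

>>> carry_out(plan=[{"dx": -4, "dy": 0, "dz": 0, "twist": 0, "fingers": 1}, {"dx": -8, "dy": 0, "dz": 0, "twist": 0, "fingers": 1}, {"dx": -11, "dy": 0, "dz": 0, "twist": 0, "fingers": 1}, {"dx": -14, "dy": 0, "dz": 0, "twist": 0, "fingers": 1}, {"dx": -17, "dy": 0, "dz": 0, "twist": 0, "fingers": 1}])

```text
clock: 13.82
eef_pos: [0.561, 0.0798, 0.0664]
tool_rot: [-0.628, 0.779, -0.001, 0.001]
ft_force: [-0.8, -4.8, -0.5]
grip_width: 0.045
grasp_force: 62.6
```

>>> carry_out(plan=[{"dx": -2, "dy": 0, "dz": 0, "twist": 0, "fingers": 1}, {"dx": -4, "dy": 0, "dz": 0, "twist": 0, "fingers": 1}, {"dx": -6, "dy": 0, "dz": 0, "twist": 0, "fingers": 1}, {"dx": -8, "dy": 0, "dz": 0, "twist": 0, "fingers": 1}, {"dx": -9, "dy": 0, "dz": 0, "twist": 0, "fingers": 1}])

```text
clock: 14.23
eef_pos: [0.5608, 0.0842, 0.0652]
tool_rot: [-0.626, 0.779, -0.003, -0.003]
ft_force: [-2.7, -9.2, -1.6]
grip_width: 0.0453
grasp_force: 62.4
```

>>> carry_out(plan=[{"dx": 5, "dy": 0, "dz": 0, "twist": 0, "fingers": 1}, {"dx": 9, "dy": 0, "dz": 0, "twist": 0, "fingers": 1}, {"dx": 9, "dy": 0, "dz": -40, "twist": 0, "fingers": 1}, {"dx": 9, "dy": 0, "dz": -80, "twist": 0, "fingers": 1}, {"dx": 9, "dy": 0, "dz": -110, "twist": 0, "fingers": 1}])

```text
clock: 14.65
eef_pos: [0.5602, 0.08, 0.1778]
tool_rot: [-0.627, 0.779, -0.0, 0.002]
ft_force: [1.4, 0.1, -0.8]
grip_width: 0.0451
grasp_force: 62.5
```

```bash
cat > tilt.py <<'E'
from h import *
s=camera("scene");o=bot.get_obs()
p=o["eef_pos"];print(p,o["tool_rot"],o["ft_force"])
P=p+[0,0,.051]; print("pivot px",proj(s,P),"tip",proj(s,P-[0,0,.068]))
m=(s["image"].max(2)<75)
x,y=proj(s,P).astype(int)
for r in range(y-6,y+34,1): print(r,''.join('#' if v else '.' for v in m[r,x-25:x+25]))
E
python3 tilt.py
```

```text
[0.56399613 0.08049615 0.18469236] [-0.62745326  0.77862024 -0.00321233  0.00652806] [2.31478583 0.21638377 3.6876808 ]
pivot px [306.06404923 182.15238104] tip [305.42256993 207.11513996]
176 .........##....##################.................
177 .........##...###################.................
178 ........###....##################.................
179 ........###.....#################.................
180 ........##.......################.................
181 ........###.....#################.................
182 ........#########################.................
183 ........##########################................
184 ........##########################................
185 .......###########################................
186 .......###########################................
187 ........##########################................
188 ........########...###############................
189 ........######......#######..#####................
190 ........#########..########..#####................
191 ........#########...#######..#####................
192 ........#########...#######
[... 588 characters left out ...]
.....################...................
204 ...............################...................
205 ................##############....................
206 ................##############....................
207 ................##############....................
208 ................##############....................
209 ................###############...................
210 ................###############...................
211 ................###############.......############
212 .................##############...################
213 .................#################################
214 .......................#####...........##.........
215 ..................................................
```

>>> carry_out(plan=[{"dx": -33, "dy": 0, "dz": 0, "twist": 0, "fingers": 1}, {"dx": -66, "dy": 0, "dz": 0, "twist": 0, "fingers": 1}, {"dx": -99, "dy": 0, "dz": 0, "twist": 0, "fingers": 1}, {"dx": -132, "dy": 0, "dz": 0, "twist": 0, "fingers": 1}, {"dx": -158, "dy": -1, "dz": 0, "twist": 0, "fingers": 1}])

```text
clock: 15.12
eef_pos: [0.5943, 0.2367, 0.175]
tool_rot: [-0.628, 0.778, 0.001, 0.001]
ft_force: [1.0, 0.5, -2.6]
grip_width: 0.0452
grasp_force: 62.5
```

>>> carry_out(plan=[{"dx": 0, "dy": 0, "dz": 20, "twist": 0, "fingers": 1}, {"dx": 0, "dy": 0, "dz": 40, "twist": 0, "fingers": 1}, {"dx": 0, "dy": 0, "dz": 60, "twist": 0, "fingers": 1}, {"dx": 0, "dy": 0, "dz": 60, "twist": 0, "fingers": 1}, {"dx": 0, "dy": 0, "dz": 60, "twist": 0, "fingers": 1}])

```text
clock: 15.53
eef_pos: [0.593, 0.2336, 0.1136]
tool_rot: [-0.628, 0.779, 0.001, -0.001]
ft_force: [1.3, -0.4, -0.7]
grip_width: 0.0454
grasp_force: 62.5
```

```bash
python3 tilt.py
```

```text
[0.59422713 0.23384603 0.11520128] [-6.27432763e-01  7.78670693e-01  2.23565362e-04  1.75560038e-04] [ 0.50238629  0.06121364 -2.09905262]
pivot px [380.77545213 211.36628391] tip [377.23682945 234.45957594]
205 ..........###...##...################.............
206 ..........###...##...################.............
207 ..........###.........###############.............
208 ..........###.........###############.............
209 ..........###........###############..............
210 ..........####......################..............
211 ..........##########################..............
212 ..........##########################..............
213 ..........#########################...............
214 ..........#########################...............
215 ..........#########################...............
216 ..........#########################...............
217 ..........######.......###########................
218 ..........##########...########.##................
219 ..........##########...#######..##................
220 ..........##########...#######..##................
221 ........
[... 607 characters left out ...]
......#############.....................
233 ................#############.....................
234 ##########.....##############.....................
235 #############################.....................
236 ###################################...............
237 ############################################......
238 #############################################.....
239 #########....################################.....
240 #########...................#################.....
241 #########........................############.....
242 #########.........................###########.....
243 #########.........................###########.....
244 #########.........................###########.....
```

```bash
cat > sil.py <<'E'
from h import *
def ext(c,verts,rows):
    h=cv2.convexHull(np.array([proj(c,v) for v in verts],np.float32))[:,0];out=[]
    for r in rows:
        xs=[]
        for a,b in zip(h,np.roll(h,-1,0)):
            if (a[1]-r)*(b[1]-r)<=0 and a[1]!=b[1]: xs.append(a[0]+(b[0]-a[0])*(r-a[1])/(b[1]-a[1]))
        out.append((r,round(float(min(xs)),1),round(float(max(xs)),1)) if xs else (r,))
    return out
def pack(piv,xh,th):
    """vertices of head and stalk; xh = horizontal unit dir of stalk lean, th tilt (stalk toward xh)"""
    xh=np.append(xh,0);up=np.array([0,0,1.]);a=-np.cos(th)*up+np.sin(th)*xh;x=np.cos(th)*xh+np.sin(th)*up;y=np.cross(up,xh)
    f=lambda s0,s1,hx,hy:[piv+s*a+i*hx*x+j*hy*y for s in(s0,s1) for i in(1,-1) for j in(1,-1)]
    return f(-.020,.026,.025,.023),f(.026,.064,.015,.017)
E
python3 - <<'E'
from sil import *
s=camera("scene");o=bot.get_obs();p=o["eef_pos"];print(p)
u=np.array([.213,.977])
for th in(0,np.radians(6)):
    hd,st=pack(p+[0,0,.051],u,th)
    print(th,"head",ext(s,hd,[205,209,214,219,224]),"stalk",ext(s,st,[228,230,232]))
E
```

```text
[0.59503113 0.23397255 0.11622221]
0 head [(205, 368.4, 394.5), (209, 367.9, 394.8), (214, 367.5, 394.7), (219, 367.6, 393.9), (224, 367.7, 393.0)] stalk [(228, 370.5, 386.9), (230, 370.5, 386.5), (232, 370.6, 386.2)]
0.10471975511965978 head [(205, 368.6, 393.6), (209, 368.7, 393.9), (214, 368.7, 394.0), (219, 368.8, 393.8), (224, 368.9, 393.7)] stalk [(228, 373.6, 388.5), (230, 373.6, 388.4), (232, 373.7, 388.4)]
```

```bash
python3 - <<'E'
from sil import *
import pickle
u=np.array([.213,.977])
def show(s,p,th,lo,hi):
    hd,st=pack(p+[0,0,.051],u,th);m=(s["image"].max(2)<75);x,y=proj(s,p+[0,0,.051]).astype(int)
    H=dict((e[0],e[1:]) for e in ext(s,hd,range(y+lo,y+hi)));S=dict((e[0],e[1:]) for e in ext(s,st,range(y+lo,y+hi)))
    for r in range(y+lo,y+hi,2): print(r,x-25,''.join('#' if v else '.' for v in m[r,x-25:x+35]),H[r],S[r])
t,s,o=pickle.load(open("c3.pkl","rb"));show(s,o["eef_pos"],np.radians(35),-14,26)
s,o=pickle.load(open("c5.pkl","rb"));show(s,o["eef_pos"],np.radians(6),-10,30)
E
```

```text
171 256 ................###......########........................... (280.0, 290.1) ()
173 256 ...............####.....#########........................... (276.0, 291.8) ()
175 256 ...............##################........................... (272.0, 293.5) ()
177 256 ................###################......................... (268.0, 295.2) ()
179 256 ...............######################....................... (267.2, 296.9) ()
181 256 .............#.########################..................... (266.8, 298.6) ()
183 256 ............#..#########################.................... (266.4, 299.7) ()
185 256 ............#...########################.................... (266.0, 299.4) ()
187 256 ............#...########################.................... (265.6, 299.2) (293.8, 296.3)
189 256 ...........#############################.................... (265.3, 298.9) (289.6, 298.0)
191 256 ...........########.########..##########.#.................. (264.9, 298.7) (285.4, 299.8)
193 256 ...........#######..#######...#########..##................. (266.0, 298.4) (283.7, 301.5)
195 256 
[... 1883 characters left out ...]
####..####........................... (290.6, 316.0) (296.6, 312.9)
198 278 ............##########.......#####.......................... (290.9, 315.9) (296.3, 313.1)
200 278 ................#################........................... (291.1, 308.6) (296.5, 313.3)
202 278 .................################........................... () (296.8, 313.3)
204 278 ..................##############.#.......................... () (297.0, 313.1)
206 278 ..................##############............................ () (297.3, 312.9)
208 278 ...................##############........................... () (297.6, 312.8)
210 278 ...................##############.....................###### () (297.8, 312.6)
```

>>> carry_out(plan=[{"dx": -2, "dy": 0, "dz": 15, "twist": 0, "fingers": 1}, {"dx": -2, "dy": 0, "dz": 30, "twist": 0, "fingers": 1}, {"dx": -2, "dy": 0, "dz": 36, "twist": 0, "fingers": 1}, {"dx": -2, "dy": 0, "dz": 38, "twist": 0, "fingers": 1}, {"dx": -2, "dy": 0, "dz": 40, "twist": 0, "fingers": 1}])

```text
clock: 16.05
eef_pos: [0.5952, 0.2357, 0.0758]
tool_rot: [-0.627, 0.779, -0.0, 0.001]
ft_force: [-0.4, 0.6, -1.5]
grip_width: 0.0453
grasp_force: 62.5
```

>>> carry_out(plan=[{"dx": 0, "dy": 0, "dz": 2, "twist": 0, "fingers": 1}, {"dx": 0, "dy": 0, "dz": 4, "twist": 0, "fingers": 1}, {"dx": 0, "dy": 0, "dz": 6, "twist": 0, "fingers": 1}, {"dx": 0, "dy": 0, "dz": 8, "twist": 0, "fingers": 1}, {"dx": 0, "dy": 0, "dz": 10, "twist": 0, "fingers": 1}])

```text
clock: 16.47
eef_pos: [0.5947, 0.2356, 0.0648]
tool_rot: [-0.627, 0.779, -0.0, 0.0]
ft_force: [-0.8, 1.1, 0.5]
grip_width: 0.045
grasp_force: 62.7
```

>>> carry_out(plan=[{"dx": 0, "dy": 0, "dz": 2, "twist": 0, "fingers": 1}, {"dx": 0, "dy": 0, "dz": 4, "twist": 0, "fingers": 1}, {"dx": 0, "dy": 0, "dz": 6, "twist": 0, "fingers": 1}, {"dx": 0, "dy": 0, "dz": 8, "twist": 0, "fingers": 1}, {"dx": 0, "dy": 0, "dz": 8, "twist": 0, "fingers": 1}])

```text
clock: 16.88
eef_pos: [0.5941, 0.2358, 0.056]
tool_rot: [-0.627, 0.779, 0.0, -0.0]
ft_force: [-1.5, 0.8, -3.1]
grip_width: 0.0455
grasp_force: 62.4
```

>>> carry_out(plan=[{"dx": -1, "dy": 0, "dz": 2, "twist": 0, "fingers": 1}, {"dx": -2, "dy": 0, "dz": 4, "twist": 0, "fingers": 1}, {"dx": -3, "dy": 0, "dz": 6, "twist": 0, "fingers": 1}, {"dx": -4, "dy": 0, "dz": 8, "twist": 0, "fingers": 1}, {"dx": -4, "dy": 0, "dz": 8, "twist": 0, "fingers": 1}])

```text
clock: 17.3
eef_pos: [0.5946, 0.2382, 0.0477]
tool_rot: [-0.627, 0.779, -0.0, -0.002]
ft_force: [-3.6, -2.4, -2.6]
grip_width: 0.0452
grasp_force: 62.5
```

>>> carry_out(plan=[{"dx": -1, "dy": 0, "dz": 2, "twist": 0, "fingers": 1}, {"dx": -1, "dy": 1, "dz": 4, "twist": 0, "fingers": 1}, {"dx": -2, "dy": 1, "dz": 6, "twist": 0, "fingers": 1}, {"dx": -2, "dy": 1, "dz": 8, "twist": 0, "fingers": 1}, {"dx": -2, "dy": 1, "dz": 8, "twist": 0, "fingers": 1}])

```text
clock: 17.72
eef_pos: [0.5946, 0.2386, 0.0399]
tool_rot: [-0.627, 0.779, -0.002, -0.002]
ft_force: [-2.6, -7.2, -1.8]
grip_width: 0.0453
grasp_force: 62.7
```

>>> carry_out(plan=[{"dx": 0, "dy": 0, "dz": 2, "twist": 0, "fingers": 1}, {"dx": 0, "dy": 0, "dz": 4, "twist": 0, "fingers": 1}, {"dx": 0, "dy": 0, "dz": 6, "twist": 0, "fingers": 1}, {"dx": 0, "dy": 0, "dz": 6, "twist": 0, "fingers": 1}, {"dx": 0, "dy": 0, "dz": 6, "twist": 0, "fingers": 1}])

```text
clock: 18.13
eef_pos: [0.5946, 0.2387, 0.0342]
tool_rot: [-0.627, 0.779, -0.002, -0.002]
ft_force: [-2.0, -6.0, -0.5]
grip_width: 0.0455
grasp_force: 63.0
```

>>> carry_out(plan=[{"dx": 0, "dy": 0, "dz": 1, "twist": 0, "fingers": 1}, {"dx": 0, "dy": 0, "dz": 2, "twist": 0, "fingers": 1}, {"dx": 0, "dy": 0, "dz": 3, "twist": 0, "fingers": 1}, {"dx": 0, "dy": 0, "dz": 4, "twist": 0, "fingers": 1}, {"dx": 0, "dy": 0, "dz": 4, "twist": 0, "fingers": 1}])

```text
clock: 18.55
eef_pos: [0.5949, 0.2394, 0.0315]
tool_rot: [-0.627, 0.779, -0.001, -0.001]
ft_force: [-3.9, -5.0, 4.1]
grip_width: 0.0451
grasp_force: 63.8
```

>>> carry_out(plan=[{"dx": 0, "dy": 0, "dz": 1, "twist": 0, "fingers": 1}, {"dx": 0, "dy": 0, "dz": 2, "twist": 0, "fingers": 1}, {"dx": 0, "dy": 0, "dz": 3, "twist": 0, "fingers": 1}, {"dx": 0, "dy": 0, "dz": 4, "twist": 0, "fingers": 1}, {"dx": 0, "dy": 0, "dz": 4, "twist": 0, "fingers": 1}])

```text
clock: 18.97
eef_pos: [0.5955, 0.2411, 0.0304]
tool_rot: [-0.627, 0.779, -0.001, 0.001]
ft_force: [-7.7, -3.2, 15.0]
grip_width: 0.0454
grasp_force: 65.9
```

>>> carry_out(plan=[{"dx": 0, "dy": 0, "dz": 0, "twist": 0, "fingers": -1}, {"dx": 0, "dy": 0, "dz": 0, "twist": 0, "fingers": -1}, {"dx": 0, "dy": 0, "dz": 0, "twist": 0, "fingers": -1}, {"dx": 0, "dy": 0, "dz": 0, "twist": 0, "fingers": -1}, {"dx": 0, "dy": 0, "dz": 0, "twist": 0, "fingers": -1}])

```text
clock: 19.38
eef_pos: [0.5957, 0.2419, 0.0267]
tool_rot: [-0.627, 0.779, -0.0, 0.001]
ft_force: [-0.2, -0.1, 0.3]
grip_width: 0.0853
grasp_force: 0.0
```

>>> carry_out(plan=[{"dx": 0, "dy": 0, "dz": -20, "twist": 0, "fingers": -1}, {"dx": 0, "dy": 0, "dz": -50, "twist": 0, "fingers": -1}, {"dx": 0, "dy": 0, "dz": -80, "twist": 0, "fingers": -1}, {"dx": 0, "dy": 0, "dz": -110, "twist": 0, "fingers": -1}, {"dx": 20, "dy": 0, "dz": -140, "twist": 0, "fingers": -1}])

```text
clock: 19.8
eef_pos: [0.5912, 0.2249, 0.1676]
tool_rot: [-0.629, 0.778, 0.0, 0.001]
ft_force: [0.9, -0.2, 0.3]
grip_width: 0.0854
grasp_force: 0.0
```

```bash
python3 - <<'E'
from sil import *
import pickle
s=camera("scene");t=camera("top");o=bot.get_obs();pickle.dump((t,s,o),open("c6.pkl","wb"));print(o["eef_pos"],o["ft_force"],o["grip_width"])
u=np.array([.213,.977])
g=lambda c:c["image"].mean(2).astype(int)
for name,b in(("flat",(.595,.235)),("charged",(.5755,.1473))):
    piv=np.array([*b,.081]);hd,st=pack(piv,u,0.)
    x,y=proj(s,piv).astype(int);H=ext(s,hd,range(y-14,y+14,2));m=s["image"].max(2)<75
    tp=[proj(s,piv+[0,0,.020]+np.array([*(u*i*.025),0])+np.array([u[1],-u[0],0])*j*.023).round(1) for i,j in((1,1),(1,-1),(-1,-1),(-1,1))]
    print(name,"top corners pred",[q.tolist() for q in tp])
    for e in H: print(e,x-25,''.join('#' if v else '.' for v in m[e[0],x-25:x+25]))
    # white-ish label on head top
    for n,c in(("s",s),("t",t)):
        q=proj(c,piv+[0,0,.020]);X,Y=q.astype(int);G=c["image"][Y-7:Y+8,X-9:X+10].astype(int);mm=(G.min(2)>90)
        k,l,stt,ce=cv2.connectedComponentsWithStats(mm.astype(np.uint8));print(n,"pred label ctr",q.round(1),[( (ce[i]+[X-9,Y-7]).round(1).tolist(),int(stt[i][4])) for i in range(1,k) if stt[i][4]>5])
E
```

```text
[0.59424282 0.22172057 0.17359893] [-0.19786351  0.62951365  0.6829152 ] 0.08571459348438043
flat top corners pred [[390.2, 242.2], [389.3, 227.1], [366.2, 225.5], [366.4, 240.6]]
(226, 366.1, 373.1) 351 ..................................................
(228, 365.9, 389.4) 351 ..................................................
(230, 365.6, 389.5) 351 ................###...........#######.............
(232, 365.3, 389.6) 351 ................###.................##............
(234, 365.1, 389.7) 351 #############..####....#...#...#....##............
(236, 364.8, 389.8) 351 ###################.................####..........
(238, 364.5, 390.0) 351 ###################.................#############.
(240, 364.3, 390.1) 351 #################################################.
(242, 364.3, 390.2) 351 #################################################.
(244, 364.3, 389.9) 351 #################################################.
(246, 364.3, 389.5) 351 #####################............################.
(248, 364.3, 389.2) 351 #####################.######.....################.
(250, 364.3, 388.8) 
[... 873 characters left out ...]
##############...............###############
(237, 324.1, 347.6) 310 ...###############################################
(239, 324.0, 347.5) 310 ...###############################################
(241, 323.9, 347.4) 310 ...#################.........#####################
(243, 323.7, 347.1) 310 ..##################.............#################
(245, 323.6, 346.9) 310 ..#############################.##################
(247, 323.5, 346.7) 310 ..##################.#############################
(249, 323.4, 346.5) 310 ..############..#####.########.###################
s pred label ctr [336.1 230.8] [([336.4, 231.1], 117)]
t pred label ctr [231.9 189. ] [([234.4, 181.6], 14), ([231.7, 190.1], 97)]
```

```bash
python3 - <<'E'
from h import *
import pickle
t,s,o=pickle.load(open("c6.pkl","rb"))
def lab(c,q,lo):
    X,Y=np.round(q).astype(int);k=6
    G=cv2.resize(c["image"][Y-8:Y+9,X-10:X+11],None,fx=k,fy=k,interpolation=cv2.INTER_CUBIC).astype(int)
    m=cv2.morphologyEx((G.min(2)>lo).astype(np.uint8),cv2.MORPH_CLOSE,np.ones((13,13)))
    n,l,st,ce=cv2.connectedComponentsWithStats(m);i=l[m.shape[0]//2,m.shape[1]//2] or 1+np.argmax(st[1:,4])
    cn=cv2.findContours((l==i).astype(np.uint8),0,1)[0][0];r=cv2.minAreaRect(cn)
    f=lambda v:(np.array(v)+.5)/k-.5+[X-10,Y-8]
    return f(ce[i]),np.array(r[1])/k,st[i][4]/k/k
for lo in(80,95,110):
    F=[lab(s,(377.5,234.5),lo),lab(t,(200.4,183.),lo)];C=[lab(s,(336.4,231.1),lo),lab(t,(231.7,190.1),lo)]
    f=tri(s,F[0][0],t,F[1][0]);c=tri(s,C[0][0],t,C[1][0])
    print(lo,"flat",f[0].round(4),f[1].round(4),"chg",c[0].round(4),c[1].round(4),"diff",(f[0]-c[0]).round(4),[a[2].round(0) for a in F+C])
E
```

```text
80 flat [0.5906 0.2395 0.1005] 0.0058 chg [0.573  0.1486 0.0979] 0.0002 diff [0.0176 0.0909 0.0026] [np.float64(190.0), np.float64(192.0), np.float64(137.0), np.float64(120.0)]
95 flat [0.5945 0.2343 0.0985] 0.0007 chg [0.573  0.1485 0.098 ] 0.0001 diff [0.0215 0.0858 0.0005] [np.float64(126.0), np.float64(100.0), np.float64(126.0), np.float64(112.0)]
110 flat [0.5946 0.2343 0.0983] 0.0011 chg [0.573  0.1484 0.0979] 0.0003 diff [0.0216 0.0859 0.0004] [np.float64(97.0), np.float64(91.0), np.float64(92.0), np.float64(103.0)]
```

>>> carry_out(plan=[{"dx": 15, "dy": 1, "dz": 0, "twist": 7, "fingers": -1}, {"dx": 30, "dy": 1, "dz": 0, "twist": 14, "fingers": -1}, {"dx": 45, "dy": 2, "dz": 0, "twist": 21, "fingers": -1}, {"dx": 60, "dy": 2, "dz": 0, "twist": 28, "fingers": -1}, {"dx": 76, "dy": 3, "dz": 0, "twist": 35, "fingers": -1}])

```text
clock: 20.32
eef_pos: [0.5715, 0.148, 0.166]
tool_rot: [-0.361, 0.932, 0.0, -0.0]
ft_force: [0.4, 0.4, 0.0]
grip_width: 0.0852
grasp_force: 0.0
```

>>> carry_out(plan=[{"dx": 0, "dy": 0, "dz": 0, "twist": 7, "fingers": -1}, {"dx": 0, "dy": 0, "dz": 0, "twist": 14, "fingers": -1}, {"dx": 0, "dy": 0, "dz": 0, "twist": 21, "fingers": -1}, {"dx": 0, "dy": 0, "dz": 0, "twist": 28, "fingers": -1}, {"dx": 0, "dy": 0, "dz": 0, "twist": 35, "fingers": -1}])

```text
clock: 20.73
eef_pos: [0.5717, 0.1484, 0.166]
tool_rot: [-0.064, 0.998, -0.0, -0.0]
ft_force: [-0.3, 0.3, 0.2]
grip_width: 0.0854
grasp_force: 0.0
```

>>> carry_out(plan=[{"dx": 0, "dy": 0, "dz": 0, "twist": 7, "fingers": -1}, {"dx": 0, "dy": 0, "dz": 0, "twist": 14, "fingers": -1}, {"dx": 0, "dy": 0, "dz": 0, "twist": 21, "fingers": -1}, {"dx": 0, "dy": 0, "dz": 0, "twist": 28, "fingers": -1}, {"dx": 0, "dy": 0, "dz": 0, "twist": 35, "fingers": -1}])

```text
clock: 21.15
eef_pos: [0.5716, 0.1485, 0.166]
tool_rot: [0.239, 0.971, -0.0, -0.0]
ft_force: [0.3, 0.2, -0.7]
grip_width: 0.0856
grasp_force: 0.0
```

>>> carry_out(plan=[{"dx": 0, "dy": 0, "dz": 0, "twist": 7, "fingers": -1}, {"dx": 0, "dy": 0, "dz": 0, "twist": 14, "fingers": -1}, {"dx": 0, "dy": 0, "dz": 0, "twist": 21, "fingers": -1}, {"dx": 0, "dy": 0, "dz": 0, "twist": 28, "fingers": -1}, {"dx": 0, "dy": 0, "dz": 0, "twist": 35, "fingers": -1}])

```text
clock: 21.57
eef_pos: [0.5716, 0.1485, 0.166]
tool_rot: [0.52, 0.854, -0.0, -0.0]
ft_force: [-0.3, 0.7, 0.6]
grip_width: 0.0854
grasp_force: 0.0
```

>>> carry_out(plan=[{"dx": 0, "dy": 0, "dz": 0, "twist": 7, "fingers": -1}, {"dx": 0, "dy": 0, "dz": 0, "twist": 14, "fingers": -1}, {"dx": 0, "dy": 0, "dz": 0, "twist": 21, "fingers": -1}, {"dx": 0, "dy": 0, "dz": 0, "twist": 28, "fingers": -1}, {"dx": 0, "dy": 0, "dz": 0, "twist": 35, "fingers": -1}])

```text
clock: 21.98
eef_pos: [0.5716, 0.1485, 0.166]
tool_rot: [0.753, 0.658, -0.0, -0.0]
ft_force: [-0.4, -0.0, 0.5]
grip_width: 0.0854
grasp_force: 0.0
```

>>> carry_out(plan=[{"dx": 0, "dy": 2, "dz": 30, "twist": 4.6, "fingers": -1}, {"dx": 0, "dy": 2, "dz": 60, "twist": 4.6, "fingers": -1}, {"dx": 0, "dy": 2, "dz": 90, "twist": 4.6, "fingers": -1}, {"dx": 0, "dy": 2, "dz": 120, "twist": 4.6, "fingers": -1}, {"dx": 0, "dy": 2, "dz": 135, "twist": 4.6, "fingers": -1}])

```text
clock: 22.4
eef_pos: [0.5708, 0.1476, 0.0271]
tool_rot: [0.777, 0.63, -0.003, -0.001]
ft_force: [-0.7, -0.8, -0.7]
grip_width: 0.0855
grasp_force: 0.0
```

>>> carry_out(plan=[{"dx": 0, "dy": 0, "dz": 0, "twist": 0, "fingers": -1}, {"dx": 0, "dy": 0, "dz": 0, "twist": 0, "fingers": 1}, {"dx": 0, "dy": 0, "dz": 0, "twist": 0, "fingers": 1}, {"dx": 0, "dy": 0, "dz": 0, "twist": 0, "fingers": 1}, {"dx": 0, "dy": 0, "dz": 0, "twist": 0, "fingers": 1}])

```text
clock: 22.82
eef_pos: [0.5739, 0.1491, 0.0348]
tool_rot: [0.776, 0.63, 0.001, -0.0]
ft_force: [-3.7, 1.4, 4.2]
grip_width: 0.0452
grasp_force: 62.5
```

>>> carry_out(plan=[{"dx": 0, "dy": 0, "dz": 0, "twist": 0, "fingers": 1}, {"dx": 0, "dy": 0, "dz": 0, "twist": 0, "fingers": 1}, {"dx": 0, "dy": 0, "dz": 0, "twist": 0, "fingers": 1}, {"dx": 0, "dy": 0, "dz": -1, "twist": 0, "fingers": 1}, {"dx": 0, "dy": 0, "dz": -2, "twist": 0, "fingers": 1}])

```text
clock: 23.23
eef_pos: [0.5737, 0.1487, 0.0349]
tool_rot: [0.776, 0.63, 0.001, 0.0]
ft_force: [-0.9, 0.4, -2.6]
grip_width: 0.0452
grasp_force: 61.6
```

>>> carry_out(plan=[{"dx": 0, "dy": 0, "dz": -2, "twist": 0, "fingers": 1}, {"dx": 0, "dy": 0, "dz": -4, "twist": 0, "fingers": 1}, {"dx": 0, "dy": 0, "dz": -6, "twist": 0, "fingers": 1}, {"dx": 0, "dy": 0, "dz": -9, "twist": 0, "fingers": 1}, {"dx": 0, "dy": 0, "dz": -12, "twist": 0, "fingers": 1}])

```text
clock: 23.65
eef_pos: [0.5736, 0.1481, 0.0458]
tool_rot: [0.777, 0.63, -0.0, 0.0]
ft_force: [-1.1, -0.2, -1.7]
grip_width: 0.0453
grasp_force: 61.7
```

>>> carry_out(plan=[{"dx": 0, "dy": 0, "dz": -15, "twist": 0, "fingers": 1}, {"dx": 0, "dy": 0, "dz": -30, "twist": 0, "fingers": 1}, {"dx": 0, "dy": 0, "dz": -50, "twist": 0, "fingers": 1}, {"dx": 0, "dy": 0, "dz": -70, "twist": 0, "fingers": 1}, {"dx": 0, "dy": 0, "dz": -80, "twist": 0, "fingers": 1}])

```text
clock: 24.07
eef_pos: [0.5755, 0.1485, 0.1289]
tool_rot: [0.777, 0.63, 0.002, 0.001]
ft_force: [0.8, 0.7, -1.4]
grip_width: 0.045
grasp_force: 61.9
```

>>> carry_out(plan=[{"dx": -20, "dy": 0, "dz": 0, "twist": 0, "fingers": 1}, {"dx": -40, "dy": 0, "dz": 0, "twist": 0, "fingers": 1}, {"dx": -60, "dy": 0, "dz": 0, "twist": 0, "fingers": 1}, {"dx": -80, "dy": 0, "dz": 0, "twist": 0, "fingers": 1}, {"dx": -80, "dy": 0, "dz": 0, "twist": 0, "fingers": 1}])

```text
clock: 24.48
eef_pos: [0.5563, 0.0665, 0.1257]
tool_rot: [0.778, 0.629, -0.001, 0.001]
ft_force: [-0.4, -0.2, -2.6]
grip_width: 0.0452
grasp_force: 61.9
```

>>> carry_out(plan=[{"dx": 0, "dy": 0, "dz": 20, "twist": 0, "fingers": 1}, {"dx": 0, "dy": 0, "dz": 40, "twist": 0, "fingers": 1}, {"dx": 0, "dy": 0, "dz": 63, "twist": 0, "fingers": 1}, {"dx": 0, "dy": 0, "dz": 63, "twist": 0, "fingers": 1}, {"dx": 3, "dy": 0, "dz": 63, "twist": 0, "fingers": 1}])

```text
clock: 24.9
eef_pos: [0.5563, 0.0726, 0.0615]
tool_rot: [0.777, 0.63, -0.002, -0.001]
ft_force: [0.5, -0.3, -1.3]
grip_width: 0.0452
grasp_force: 62.1
```

>>> carry_out(plan=[{"dx": 4, "dy": 0, "dz": 0, "twist": 0, "fingers": 1}, {"dx": 8, "dy": 0, "dz": 0, "twist": 0, "fingers": 1}, {"dx": 12, "dy": 0, "dz": 0, "twist": 0, "fingers": 1}, {"dx": 16, "dy": 0, "dz": 0, "twist": 0, "fingers": 1}, {"dx": 20, "dy": 0, "dz": 0, "twist": 0, "fingers": 1}])

```text
clock: 25.32
eef_pos: [0.562, 0.0893, 0.064]
tool_rot: [0.777, 0.629, -0.002, 0.003]
ft_force: [-1.7, -8.7, 1.3]
grip_width: 0.0449
grasp_force: 61.2
```

>>> carry_out(plan=[{"dx": 4, "dy": 0, "dz": 0, "twist": 0, "fingers": 1}, {"dx": 8, "dy": 0, "dz": 0, "twist": 0, "fingers": 1}, {"dx": 12, "dy": 0, "dz": 0, "twist": 0, "fingers": 1}, {"dx": 16, "dy": 0, "dz": 0, "twist": 0, "fingers": 1}, {"dx": 20, "dy": 0, "dz": 0, "twist": 0, "fingers": 1}])

```text
clock: 25.73
eef_pos: [0.566, 0.1089, 0.0637]
tool_rot: [0.777, 0.629, -0.002, 0.003]
ft_force: [-1.0, -8.5, -1.0]
grip_width: 0.0452
grasp_force: 61.5
```

>>> carry_out(plan=[{"dx": 4, "dy": 0, "dz": 0, "twist": 0, "fingers": 1}, {"dx": 8, "dy": 0, "dz": 0, "twist": 0, "fingers": 1}, {"dx": 12, "dy": 0, "dz": 0, "twist": 0, "fingers": 1}, {"dx": 16, "dy": 0, "dz": 0, "twist": 0, "fingers": 1}, {"dx": 18, "dy": 0, "dz": 0, "twist": 0, "fingers": 1}])

```text
clock: 26.15
eef_pos: [0.5698, 0.1272, 0.0639]
tool_rot: [0.777, 0.63, -0.002, 0.003]
ft_force: [-1.8, -6.8, 0.0]
grip_width: 0.0451
grasp_force: 62.7
```

>>> carry_out(plan=[{"dx": 2, "dy": 0, "dz": 0, "twist": 0, "fingers": 1}, {"dx": 2, "dy": 0, "dz": 0, "twist": 0, "fingers": 1}, {"dx": 2, "dy": 0, "dz": -40, "twist": 0, "fingers": 1}, {"dx": 2, "dy": 0, "dz": -80, "twist": 0, "fingers": 1}, {"dx": 2, "dy": 0, "dz": -110, "twist": 0, "fingers": 1}])

```text
clock: 26.57
eef_pos: [0.5711, 0.1324, 0.1767]
tool_rot: [0.776, 0.63, 0.002, 0.001]
ft_force: [1.2, -0.0, -1.4]
grip_width: 0.0454
grasp_force: 63.0
```

>>> carry_out(plan=[{"dx": -15, "dy": 0, "dz": 0, "twist": 0, "fingers": 1}, {"dx": -30, "dy": 0, "dz": 0, "twist": 0, "fingers": 1}, {"dx": -50, "dy": 0, "dz": 0, "twist": 0, "fingers": 1}, {"dx": -50, "dy": 0, "dz": 0, "twist": 0, "fingers": 1}, {"dx": -50, "dy": 0, "dz": 0, "twist": 0, "fingers": 1}])

```text
clock: 26.98
eef_pos: [0.5586, 0.0813, 0.1717]
tool_rot: [0.777, 0.629, -0.001, -0.001]
ft_force: [0.8, 0.4, -3.0]
grip_width: 0.0452
grasp_force: 63.0
```

```bash
cat > show.py <<'E'
from sil import *
def show(s,p,u,th,off=.051,lo=-16,hi=30):
    hd,st=pack(p+[0,0,off],u,th);m=(s["image"].max(2)<75);x,y=proj(s,p+[0,0,off]).astype(int)
    H=dict((e[0],e[1:]) for e in ext(s,hd,range(y+lo,y+hi)));S=dict((e[0],e[1:]) for e in ext(s,st,range(y+lo,y+hi)))
    for r in range(y+lo,y+hi,2): print(r,x-35,''.join('#' if v else '.' for v in m[r,x-35:x+30]),H[r],S[r])
E
python3 - <<'E'
from show import *
import pickle
s=camera("scene");o=bot.get_obs();p=o["eef_pos"];pickle.dump((s,o),open("c7.pkl","wb"));print(p,o["tool_rot"],o["ft_force"])
show(s,p,np.array([-.207,-.979]),np.radians(33),.047)
E
```

```text
[0.55887112 0.08203949 0.17173962] [ 7.76884580e-01  6.29642291e-01 -6.86237537e-04 -6.81893503e-04] [ 0.38737388  0.41570239 -1.63710901]
170 271 ..........................#####.....#######...................... (300.5, 306.0) ()
172 271 ..........................#####.....#######...................... (298.8, 309.6) ()
174 271 ........................###################...................... (297.0, 313.1) ()
176 271 ......................###################........................ (295.2, 316.6) ()
178 271 ....................#####################........................ (293.5, 320.1) ()
180 271 ..................#########################...................... (291.7, 322.5) ()
182 271 ................########################...##.................... (290.1, 322.3) ()
184 271 ................#########################...#.................... (289.8, 322.2) ()
186 271 ................########################...##.................... (289.5, 322.1) (293.8, 294.0)
188 271 ...............#########################...##.................... (289.3, 321.9) (292.0, 297.6)
190 271 .........
[... 586 characters left out ...]
15.7) (283.6, 305.0)
202 271 ..........###########################............................ (298.5, 313.8) (283.3, 304.8)
204 271 .......###########################............................... (302.1, 311.9) (283.0, 304.1)
206 271 .......###################....................................... (305.8, 310.0) (282.7, 302.2)
208 271 .......################.......................................... () (283.3, 300.3)
210 271 ..........############.......................................#### () (287.0, 298.4)
212 271 ..............######........................##################### () (290.7, 296.5)
214 271 .................................####............##.............. () (294.5, 294.6)
```

>>> carry_out(plan=[{"dx": -15.4, "dy": -1.8, "dz": -3.2, "twist": -5.75, "fingers": 1}, {"dx": -30.8, "dy": -3.7, "dz": -6.4, "twist": -11.5, "fingers": 1}, {"dx": -46.3, "dy": -5.5, "dz": -9.6, "twist": -17.25, "fingers": 1}, {"dx": -61.7, "dy": -7.4, "dz": -12.8, "twist": -23, "fingers": 1}, {"dx": -77.1, "dy": -9.2, "dz": -16, "twist": -28.75, "fingers": 1}])

```text
clock: 27.45
eef_pos: [0.5343, 0.0092, 0.188]
tool_rot: [0.593, 0.805, -0.0, -0.001]
ft_force: [0.8, -0.0, -1.4]
grip_width: 0.0451
grasp_force: 63.0
```

>>> carry_out(plan=[{"dx": -12.6, "dy": -9, "dz": -3.2, "twist": -5.75, "fingers": 1}, {"dx": -25.2, "dy": -18.1, "dz": -6.4, "twist": -11.5, "fingers": 1}, {"dx": -37.9, "dy": -27.1, "dz": -9.6, "twist": -17.25, "fingers": 1}, {"dx": -50.5, "dy": -36.2, "dz": -12.8, "twist": -23, "fingers": 1}, {"dx": -63.1, "dy": -45.2, "dz": -16, "twist": -28.75, "fingers": 1}])

```text
clock: 27.87
eef_pos: [0.5094, -0.0644, 0.2041]
tool_rot: [0.375, 0.927, 0.0, -0.001]
ft_force: [0.1, -0.1, -1.9]
grip_width: 0.0452
grasp_force: 63.0
```

>>> carry_out(plan=[{"dx": -6.7, "dy": -14, "dz": -3.2, "twist": -5.75, "fingers": 1}, {"dx": -13.5, "dy": -28, "dz": -6.4, "twist": -11.5, "fingers": 1}, {"dx": -20.2, "dy": -41.9, "dz": -9.6, "twist": -17.25, "fingers": 1}, {"dx": -27, "dy": -55.9, "dz": -12.8, "twist": -23, "fingers": 1}, {"dx": -33.7, "dy": -69.9, "dz": -16, "twist": -28.75, "fingers": 1}])

```text
clock: 28.28
eef_pos: [0.4847, -0.138, 0.2201]
tool_rot: [0.133, 0.991, 0.0, -0.001]
ft_force: [0.2, 0.4, -1.4]
grip_width: 0.045
grasp_force: 63.0
```

>>> carry_out(plan=[{"dx": 0.8, "dy": -15.5, "dz": -3.2, "twist": -5.75, "fingers": 1}, {"dx": 1.7, "dy": -31, "dz": -6.4, "twist": -11.5, "fingers": 1}, {"dx": 2.5, "dy": -46.6, "dz": -9.6, "twist": -17.25, "fingers": 1}, {"dx": 3.4, "dy": -62.1, "dz": -12.8, "twist": -23, "fingers": 1}, {"dx": 4.2, "dy": -77.6, "dz": -16, "twist": -28.75, "fingers": 1}])

```text
clock: 28.7
eef_pos: [0.4599, -0.2116, 0.2361]
tool_rot: [-0.117, 0.993, 0.0, -0.0]
ft_force: [0.1, -0.3, -2.4]
grip_width: 0.0454
grasp_force: 63.0
```

```bash
python3 - <<'E'
from show import *
import pickle
s=camera("scene");t=camera("top");o=bot.get_obs();p=o["eef_pos"];pickle.dump((t,s,o),open("c8.pkl","wb"));print(p,o["tool_rot"],o["ft_force"])
M=R.from_quat(o["tool_rot"]).as_matrix();print(M[:,0].round(3),M[:,1].round(3))
h=np.array([.974,.225]);o0=p+np.append(h*.024,.028);a=np.append(h*np.sin(np.radians(35)),-np.cos(np.radians(35)));x=np.append(h*np.cos(np.radians(35)),np.sin(np.radians(35)))
pv=o0-.026*a
hd,st=pack(pv,h,np.radians(35));X,Y=proj(s,o0).astype(int);m=s["image"].max(2)<75
H=dict((e[0],e[1:]) for e in ext(s,hd,range(Y-20,Y+28)));S=dict((e[0],e[1:]) for e in ext(s,st,range(Y-20,Y+28)))
for r in range(Y-14,Y+28,2): print(r,X-30,''.join('#' if v else '.' for v in m[r,X-30:X+30]),H[r],S[r])
tip=o0+.042*a; print("tip pred",proj(s,tip))
im=cv2.cvtColor(s["image"],cv2.COLOR_RGB2HSV);k,l,stt,ce=cv2.connectedComponentsWithStats(cv2.inRange(im,(18,120,90),(38,255,255)))
print([(ce[i].round(1).tolist(),stt[i].tolist()) for i in range(1,k) if stt[i][4]>4 and abs(ce[i]-[X,Y]).max()<40])
for L in(.024,.030,.036): print("contact pred",L,proj(s,o0+L*a+.015*x).round(1))
E
```

```text
[ 0.4598831  -0.21284139  0.23647454] [-1.13546564e-01  9.93532651e-01 -1.55202182e-04 -1.56332762e-04] [ 0.19596416  1.00751378 -2.20103958]
[-0.974 -0.226  0.   ] [-0.226  0.974 -0.   ]
143 131 .........###...#########################...#................ (146.0, 170.7) ()
145 131 .........####...########################.................... (146.5, 171.2) ()
147 131 ..........####..#########################................... (147.0, 171.7) ()
149 131 ...........###...########################................... (147.4, 172.1) ()
151 131 .................#########################.................. (147.9, 172.6) ()
153 131 ....#####################################................... (148.4, 173.1) ()
155 131 ..##############################............................ (148.9, 173.5) ()
157 131 .##########...#...####...........########################... (149.3, 164.5) (162.7, 170.6)
159 131 ##########...............################################### (149.8, 155.0) (153.2, 171.0)
161 131 ########.............#####################.................# () (153.5, 171.5)
163 131 #######...
[... 418 characters left out ...]
73 131 ########.####################...######....##..............## () (156.3, 174.3)
175 131 ######.....................##....######...##########....#### () (156.8, 169.8)
177 131 #####......................###...###########........######## () (157.3, 160.7)
179 131 ##############..............###########............######### () ()
181 131 #####################################..............######### () ()
183 131 ############################################################ () ()
tip pred [166.26330617 177.38325882]
[([169.8, 171.1], [168, 167, 5, 9, 27]), ([161.0, 173.0], [159, 169, 5, 9, 27])]
contact pred 0.024 [164.7 169. ]
contact pred 0.03 [165.4 171.9]
contact pred 0.036 [166.  174.8]
```

>>> carry_out(plan=[{"dx": -5.4, "dy": 0.5, "dz": 8.3, "twist": 0, "fingers": 1}, {"dx": -10.7, "dy": 0.5, "dz": 16.6, "twist": 0, "fingers": 1}, {"dx": -16, "dy": 0.5, "dz": 25, "twist": 0, "fingers": 1}, {"dx": -21.4, "dy": 0.5, "dz": 33.3, "twist": 0, "fingers": 1}, {"dx": -21.4, "dy": 0.5, "dz": 33.3, "twist": 0, "fingers": 1}])

```text
clock: 29.22
eef_pos: [0.4808, -0.2045, 0.2002]
tool_rot: [-0.115, 0.993, 0.001, -0.002]
ft_force: [0.4, 0.1, -2.1]
grip_width: 0.0452
grasp_force: 62.9
```

>>> carry_out(plan=[{"dx": -1.7, "dy": 0, "dz": 2.5, "twist": 0, "fingers": 1}, {"dx": -3.4, "dy": 0, "dz": 4.9, "twist": 0, "fingers": 1}, {"dx": -5.2, "dy": 0, "dz": 7.4, "twist": 0, "fingers": 1}, {"dx": -6.9, "dy": 0, "dz": 9.8, "twist": 0, "fingers": 1}, {"dx": -6.9, "dy": 0, "dz": 9.8, "twist": 0, "fingers": 1}])

```text
clock: 29.63
eef_pos: [0.4877, -0.2045, 0.1933]
tool_rot: [-0.114, 0.993, 0.0, -0.0]
ft_force: [0.5, -0.3, -2.7]
grip_width: 0.0448
grasp_force: 62.9
```

```bash
python3 - <<'E'
from h import *
import pickle
s=camera("scene");t=camera("top");o=bot.get_obs();p=o["eef_pos"];pickle.dump((t,s,o),open("c9.pkl","wb"));print(p,o["ft_force"],o["ft_torque"])
for n,c in(("s",s),("t",t)):
    im=cv2.cvtColor(c["image"],cv2.COLOR_RGB2HSV);k,l,stt,ce=cv2.connectedComponentsWithStats(cv2.inRange(im,(18,120,90),(38,255,255)))
    X,Y=proj(c,p+[.03,0,.01]);print(n,X,Y,[(ce[i].round(1).tolist(),stt[i].tolist()) for i in range(1,k) if stt[i][4]>3 and abs(ce[i]-[X,Y]).max()<30])
th=np.radians(35)
for S in([.532,-.195,.19],[.5345,-.1946,.19],[.5295,-.196,.19]):
    d=p-np.array(S)+np.array([.974*.024,.225*.024,.028]);h=np.array([.974,.225,0]);z=-np.sin(th)*h+np.array([0,0,np.cos(th)]);x=np.cos(th)*h+np.array([0,0,np.sin(th)])
    print("origin in seat x,z",(d@x).round(4),(d@z).round(4),"y",(d@np.array([-.225,.974,0])).round(4))
E
```

```text
[ 0.48757134 -0.20467998  0.19369434] [ 1.1504683   0.82580929 -1.9550617 ] [-0.02626555  0.03655269  0.01030304]
s 166.67928506123707 190.59407232657708 [([175.6, 195.5], [174, 192, 4, 8, 25]), ([167.0, 197.5], [165, 194, 5, 8, 28])]
t 370.36983393888147 202.16773962732594 [([370.0, 193.2], [369, 192, 3, 3, 6]), ([362.3, 194.9], [361, 194, 3, 3, 7])]
origin in seat x,z 0.0006 0.0383 y 0.0006
origin in seat x,z -0.0015 0.0397 y 0.0007
origin in seat x,z 0.0028 0.0368 y 0.001
```

>>> carry_out(plan=[{"dx": -1.2, "dy": 0, "dz": 1.6, "twist": 0, "fingers": 1}, {"dx": -2.3, "dy": 0, "dz": 3.3, "twist": 0, "fingers": 1}, {"dx": -3.4, "dy": 0, "dz": 4.9, "twist": 0, "fingers": 1}, {"dx": -4.6, "dy": 0, "dz": 6.6, "twist": 0, "fingers": 1}, {"dx": -4.6, "dy": 0, "dz": 6.6, "twist": 0, "fingers": 1}])

```text
clock: 30.15
eef_pos: [0.492, -0.2034, 0.1865]
tool_rot: [-0.114, 0.993, 0.0, -0.0]
ft_force: [-0.1, -0.3, -2.0]
grip_width: 0.0453
grasp_force: 62.9
```

```bash
python3 - <<'E'
from h import *
import pickle
t,s,o=pickle.load(open("c9.pkl","rb"));p=o["eef_pos"]
for a,b in(((175.6,195.5),(370,193.2)),((167,197.5),(362.3,194.9))): pass
q=[tri(s,(167,197.5),t,(362.3,194.9)),tri(s,(175.6,195.5),t,(370,193.2)),tri(s,(167,197.5),t,(370,193.2))]
print(q)
th=np.radians(35);h=np.array([.974,.225,0]);a=np.sin(th)*h-np.array([0,0,np.cos(th)]);x=np.cos(th)*h+np.array([0,0,np.sin(th)])
print(p+h*.024+[0,0,.028]+.030*a+.015*x); o=bot.get_obs();print(o["eef_pos"],o["ft_force"],o["ft_torque"])
E
```

```text
[(array([ 0.53688972, -0.19512697,  0.19992366]), np.float64(0.01699074097879268)), (array([ 0.53891057, -0.19429537,  0.2085224 ]), np.float64(0.018748446074937704)), (array([ 0.53967522, -0.20388223,  0.20388882]), np.float64(0.001756618740035986))]
[ 0.53967506 -0.19264371  0.20572343]
[ 0.49203795 -0.20343519  0.18652504] [-0.09579196 -0.28931154 -2.04740633] [-0.01527901  0.06646119  0.01614333]
```

>>> carry_out(plan=[{"dx": -1.2, "dy": 0, "dz": 1.6, "twist": 0, "fingers": 1}, {"dx": -2.3, "dy": 0, "dz": 3.3, "twist": 0, "fingers": 1}, {"dx": -3.4, "dy": 0, "dz": 4.9, "twist": 0, "fingers": 1}, {"dx": -4.6, "dy": 0, "dz": 6.6, "twist": 0, "fingers": 1}, {"dx": -4.6, "dy": 0, "dz": 6.6, "twist": 0, "fingers": 1}])

```text
clock: 30.57
eef_pos: [0.4965, -0.2024, 0.1799]
tool_rot: [-0.114, 0.993, 0.0, -0.0]
ft_force: [-1.0, 0.2, -2.3]
grip_width: 0.0454
grasp_force: 62.9
```

>>> carry_out(plan=[{"dx": -1.2, "dy": 0, "dz": 1.6, "twist": 0, "fingers": 1}, {"dx": -2.3, "dy": 0, "dz": 3.3, "twist": 0, "fingers": 1}, {"dx": -3.4, "dy": 0, "dz": 4.9, "twist": 0, "fingers": 1}, {"dx": -4.6, "dy": 0, "dz": 6.6, "twist": 0, "fingers": 1}, {"dx": -4.6, "dy": 0, "dz": 6.6, "twist": 0, "fingers": 1}])

```text
clock: 30.98
eef_pos: [0.501, -0.2013, 0.1733]
tool_rot: [-0.114, 0.993, 0.0, -0.0]
ft_force: [0.5, 0.3, -1.8]
grip_width: 0.0451
grasp_force: 62.9
```

>>> carry_out(plan=[{"dx": -1.2, "dy": 0, "dz": 1.6, "twist": 0, "fingers": 1}, {"dx": -2.3, "dy": 0, "dz": 3.3, "twist": 0, "fingers": 1}, {"dx": -3.4, "dy": 0, "dz": 4.9, "twist": 0, "fingers": 1}, {"dx": -4.6, "dy": 0, "dz": 6.6, "twist": 0, "fingers": 1}, {"dx": -4.6, "dy": 0, "dz": 6.6, "twist": 0, "fingers": 1}])

```text
clock: 31.4
eef_pos: [0.5055, -0.2003, 0.1667]
tool_rot: [-0.114, 0.993, 0.0, -0.0]
ft_force: [-0.7, 0.4, -2.0]
grip_width: 0.0454
grasp_force: 62.9
```

>>> carry_out(plan=[{"dx": -0.6, "dy": 0, "dz": 0.8, "twist": 0, "fingers": 1}, {"dx": -1.2, "dy": 0, "dz": 1.6, "twist": 0, "fingers": 1}, {"dx": -1.7, "dy": 0, "dz": 2.5, "twist": 0, "fingers": 1}, {"dx": -2.3, "dy": 0, "dz": 3.3, "twist": 0, "fingers": 1}, {"dx": -2.3, "dy": 0, "dz": 3.3, "twist": 0, "fingers": 1}])

```text
clock: 31.82
eef_pos: [0.5078, -0.1999, 0.1638]
tool_rot: [-0.114, 0.993, 0.0, -0.0]
ft_force: [-0.5, -0.0, -2.4]
grip_width: 0.0452
grasp_force: 63.0
```

>>> carry_out(plan=[{"dx": -0.6, "dy": 0, "dz": 0.8, "twist": 0, "fingers": 1}, {"dx": -1.2, "dy": 0, "dz": 1.6, "twist": 0, "fingers": 1}, {"dx": -1.7, "dy": 0, "dz": 2.5, "twist": 0, "fingers": 1}, {"dx": -2.3, "dy": 0, "dz": 3.3, "twist": 0, "fingers": 1}, {"dx": -2.3, "dy": 0, "dz": 3.3, "twist": 0, "fingers": 1}])

```text
clock: 32.23
eef_pos: [0.5078, -0.2, 0.1635]
tool_rot: [-0.114, 0.993, -0.001, -0.001]
ft_force: [-11.3, -0.4, 14.2]
grip_width: 0.0449
grasp_force: 65.2
```

>>> carry_out(plan=[{"dx": -0.6, "dy": 0, "dz": 0.8, "twist": 0, "fingers": 1}, {"dx": -1.2, "dy": 0, "dz": 1.6, "twist": 0, "fingers": 1}, {"dx": -1.7, "dy": 0, "dz": 2.5, "twist": 0, "fingers": 1}, {"dx": -2.3, "dy": 0, "dz": 3.3, "twist": 0, "fingers": 1}, {"dx": -2.3, "dy": 0, "dz": 3.3, "twist": 0, "fingers": 1}])

```text
clock: 32.65
eef_pos: [0.5079, -0.2001, 0.1634]
tool_rot: [-0.113, 0.994, -0.002, -0.002]
ft_force: [-22.7, -0.5, 31.7]
grip_width: 0.0451
grasp_force: 68.3
```

>>> carry_out(plan=[{"dx": 2, "dy": 0, "dz": -3, "twist": 0, "fingers": 1}, {"dx": 2.6, "dy": 0, "dz": -3.8, "twist": 0, "fingers": 1}, {"dx": 2.6, "dy": 0, "dz": -3.8, "twist": 0, "fingers": -1}, {"dx": 2.6, "dy": 0, "dz": -3.8, "twist": 0, "fingers": -1}, {"dx": 2.6, "dy": 0, "dz": -3.8, "twist": 0, "fingers": -1}])

```text
clock: 33.07
eef_pos: [0.5102, -0.1995, 0.1611]
tool_rot: [-0.114, 0.993, -0.0, 0.0]
ft_force: [0.8, 0.0, -0.1]
grip_width: 0.0792
grasp_force: 0.0
```

>>> carry_out(plan=[{"dx": 0, "dy": 0, "dz": 0, "twist": 0, "fingers": -1}, {"dx": 0, "dy": 0, "dz": 0, "twist": 0, "fingers": -1}, {"dx": 0, "dy": 0, "dz": -30, "twist": 0, "fingers": -1}, {"dx": 0, "dy": 0, "dz": -60, "twist": 0, "fingers": -1}, {"dx": 0, "dy": 0, "dz": -90, "twist": 0, "fingers": -1}])

```text
clock: 33.48
eef_pos: [0.5093, -0.1991, 0.2513]
tool_rot: [-0.114, 0.993, 0.001, -0.001]
ft_force: [1.1, -0.5, -0.3]
grip_width: 0.0852
grasp_force: 0.0
```

>>> carry_out(plan=[{"dx": 40, "dy": 0, "dz": -10, "twist": 0, "fingers": -1}, {"dx": 80, "dy": 0, "dz": -20, "twist": 0, "fingers": -1}, {"dx": 115, "dy": 30, "dz": -20, "twist": 0, "fingers": -1}, {"dx": 145, "dy": 60, "dz": -20, "twist": 0, "fingers": -1}, {"dx": 170, "dy": 90, "dz": -20, "twist": 0, "fingers": -1}])

```text
clock: 33.9
eef_pos: [0.3242, -0.1517, 0.2709]
tool_rot: [-0.113, 0.994, -0.0, 0.0]
ft_force: [0.2, 0.2, 0.4]
grip_width: 0.0851
grasp_force: 0.0
```

```bash
python3 - <<'E'
from show import *
import pickle
t0,s0=pickle.load(open("c0.pkl","rb"));s=camera("scene");t=camera("top");o=bot.get_obs();print(o["eef_pos"],o["ft_force"],o["grip_width"])
# compare with the start images around tool pack: row-wise mask, and best shift by phase correlation
for n,a,b,bx in(("s",s0,s,(152,178,50,36)),("t",t0,t,(352,180,40,40))):
    x,y,w,h=bx;A=a["image"][y:y+h,x:x+w].mean(2).astype(np.float32);B=b["image"][y:y+h,x:x+w].mean(2).astype(np.float32)
    print(n,cv2.phaseCorrelate(A,B,cv2.createHanningWindow((w,h),cv2.CV_32F)),"mean abs diff",np.abs(A-B).mean())
    if n=="s":
        for r in range(0,h,2): print(''.join('#' if v<45 else '+' if v<80 else '.' for v in A[r]),' ',''.join('#' if v<45 else '+' if v<80 else '.' for v in B[r]))
E
```

```text
[ 0.32044941 -0.14894154  0.27103084] [ 1.18702406 -0.40632654  1.01604981] 0.08539093111828384
s ((-0.1238448393791316, -0.07513949809005993), 1.0459219699435764) mean abs diff 1.5960568
##################################################   ##################################################
##################################################   ##################################################
##################################################   ##################################################
#############################++###################   #############################++###################
#############################+++##################   #############################+++##################
#############################+..+#################   #############################+..+#################
##############################..+#################   ##############################..+#################
##############################++##################   ##############################+###################
##################################################   ###########################
[... 353 characters left out ...]
##++.............+.+++++#########   ###################+.+...........++++++++#########
###########++++++++++.........++++++++++##########   ###########++++++++.++........++++++++++##########
############++++++++++++++++++++++++++############   ############++++++++++++++++++++++++++############
##################++++++++++++++##################   ###################++++++++++++###################
##################################################   ##################################################
##################################################   ##################################################
t ((0.017827931454931445, 0.0035379480782893324), 1.0291739517450333) mean abs diff 1.6185966
```

```bash
python3 -c "
from h import *
print(job_done())"
```

```text
the job is handed in; nothing more can be done
None
```

I handed the job in at about 34 s of the 58 s limit: the flat pack is in the charger's empty bay and the charged pack is in the tool, both released, but the system returned no pass/fail verdict. In the pictures, the charged pack matches how the flat pack sat in the tool at the start, to within about 0.1 pixel. The flat pack sat within 0.5 mm in height and about 2.5 mm across of where it should be. I did not measure the side buttons directly or re-check the bystanders, though no unexpected contact forces showed up.

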